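Put the battery packs on charge

TASK

Put the loose battery packs on charge: pull the charging drawer out as far as you need, lay every pack flat in a recess of its own in the drawer, right way up, and slide the drawer fully shut. Then take the hook rod from its rest, reach over the clear screen with it and use the rod, never your fingers, to pull the red isolator lever fully over towards the robot, without striking the screen hard. Finally lay the rod back in both cradles of its rest as it was, and leave the paint tin, sprayer and glue bottle where they stand.

Things in the scene. Friction and masses are not known exactly. Their poses are not given: they have to be found in the camera images.
- pack1: one of three or four alike cordless-tool battery packs: black box 95 (x) x 52 (y) x 38 (z) mm with an orange band, about 0.26 kg, and on top a grey slide shoe 60 x 26 mm, 7 mm high (whole pack 45 mm high); starts upright on the green bench mat. Origin: centre of the underside; x along its length, z up. None if absent
- pack2: one of three or four alike cordless-tool battery packs: black box 95 (x) x 52 (y) x 38 (z) mm with an orange band, about 0.26 kg, and on top a grey slide shoe 60 x 26 mm, 7 mm high (whole pack 45 mm high); starts upright on the green bench mat. Origin: centre of the underside; x along its length, z up. None if absent
- pack3: one of three or four alike cordless-tool battery packs: black box 95 (x) x 52 (y) x 38 (z) mm with an orange band, about 0.26 kg, and on top a grey slide shoe 60 x 26 mm, 7 mm high (whole pack 45 mm high); starts upright on the green bench mat. Origin: centre of the underside; x along its length, z up. None if absent
- pack4: one of three or four alike cordless-tool battery packs: black box 95 (x) x 52 (y) x 38 (z) mm with an orange band, about 0.26 kg, and on top a grey slide shoe 60 x 26 mm, 7 mm high (whole pack 45 mm high); starts upright on the green bench mat. Origin: centre of the underside; x along its length, z up. None if absent
- drawer (a joint): slide of the charging drawer in its grey cabinet (260 mm wide, 88 mm high), m pushed in: 0 = fully out (stop), 0.265 = fully shut (stop); it starts up to 0.08 from fully out. Slides at about 1 N, stays where left. Drawer: side walls' tops 40 mm above the bench, 60 mm outwards in y from the recess centres; front's top 85 mm above the bench, 70 mm from the front recess centres. The rear recesses come clear of the cabinet's top only when it is within 0.015 of fully out
- handle (a point): middle of the drawer's steel bar handle (11 mm thick, 120 mm long across the drawer, 35 mm in front of the drawer's front, 58 mm above the bench). Its x axis points from the handle into the cabinet, horizontally: the drawer shuts along +x, opens along -x; y is along the bar
- bay1 (a point): centre of the floor of the front right recess in the drawer (seen from the robot). Each recess is 105 (x, along the drawer's travel) x 62 (y) mm, 7 mm deep, with a green disc; its floor is 18 mm above the bench. Recess centres are 118 mm apart along x and 95 mm along y. Axes as the handle's
- bay2 (a point): centre of the floor of the front left recess in the drawer (seen from the robot). Each recess is 105 (x, along the drawer's travel) x 62 (y) mm, 7 mm deep, with a green disc; its floor is 18 mm above the bench. Recess centres are 118 mm apart along x and 95 mm along y. Axes as the handle's
- bay3 (a point): centre of the floor of the rear right recess in the drawer (seen from the robot). Each recess is 105 (x, along the drawer's travel) x 62 (y) mm, 7 mm deep, with a green disc; its floor is 18 mm above the bench. Recess centres are 118 mm apart along x and 95 mm along y. Axes as the handle's
- bay4 (a point): centre of the floor of the rear left recess in the drawer (seen from the robot). Each recess is 105 (x, along the drawer's travel) x 62 (y) mm, 7 mm deep, with a green disc; its floor is 18 mm above the bench. Recess centres are 118 mm apart along x and 95 mm along y. Axes as the handle's
- isolator: grey isolator box 120 x 130 mm, its top 62 mm above the bench, on a plywood base 157 (x) x 230 (y) mm; fixed. Origin: on the bench, straight below the lever's pivot, which is 64 mm up; x points away from the robot, across the screen; z up
- switch (a joint): angle of the isolator lever, rad: 0 = off, leaning 0.45 rad away from the robot (to +x of the isolator); 0.9 = on (stop), leaning 0.45 rad towards the robot. It swings about the isolator's y axis, takes about 1 N at its top and stays where it is left
- lever_top (a point): centre of the red cross bar (40 mm along y, 13 mm thick) on top of the 60 mm steel lever; off it is about 118 mm above the bench and 26 mm to the +x side of the pivot
- screen: clear plastic screen round three sides of the box, open at the back and top: front panel 215 mm wide, 65 mm from the pivot towards the robot, side panels 105 mm either side of it reaching back to 55 mm beyond the pivot; bright metal top edge 175 mm above the bench, 10 mm wide; fixed. Origin as the isolator's
- screen_top (a point): middle of the top edge of the screen's front panel, 175 mm above the bench
- rod: hook rod: red square handle 120 mm long, 24 x 24 mm; from its front end a yellow shaft 10 mm thick runs on to 230 mm from the handle's middle, then bends square down to the tip, 110 mm below the shaft's axis. 0.11 kg, balance point about 60 mm ahead of the handle's middle. Origin: middle of the handle, on the shaft's axis; x along the shaft to the bend, z up, tip along -z. Starts lying in its rest
- rest: plywood rod rest: base 235 x 75 mm and two posts with flared open-topped cradles, 42 mm behind (under the handle, 27 mm wide at the bottom) and 150 mm ahead (under the shaft, 13 mm wide at the bottom) of the seat along x; cradle sides rise 24 mm from the cradle floors and each leans out 10 mm; fixed. Origin on the bench below the seat; x along the rod
- rest_seat (a point): where the middle of the rod's handle (the rod's origin) lies when it is seated, 140 mm above the bench; axes as the rest's
- mat: green bench mat 230 x 300 x 3 mm on which the packs start; fixed. Origin under its centre
- tin: paint tin, 88 mm across, 105 mm high; leave alone. Origin under its centre
- sprayer: white pressure sprayer with red top, 116 mm across, 240 mm high; leave alone. Origin under its centre
- glue: white glue bottle with red cap, 56 mm across, 150 mm high; leave alone. Origin under its centre
There are look-alikes about, which are no part of the job. What is shaped like the pack4 but pink is not meant.

How it is judged:
By the outcome, as a careful person would: the job done as asked, in the order asked, and still so for the second after the job is handed in, with the robot touching nothing.
Of pack1, pack2, pack3, pack4 only 3 to 4 are there at a start; the rules pass over those that are not, and their reading is None.
At some moment in a run one of pack1, pack2, pack3, pack4 may be knocked a few centimetres aside while the robot is not near it.
It also fails if it takes over 210 s, if anything falls off the work surface, if the arm or the gripper's body presses on something with over 40 N, if the wrist force passes 120 N, or if a joint passes its speed limit or range.

ROBOT

A 6-joint arm with a two-finger parallel gripper is mounted at the origin on the work surface. World frame = base frame: x ahead of the robot, y to its left, z up, the work surface at z = 0. Lengths are in m, angles in rad, forces in N, time in s.
With the tool pointing down it reaches from about 0.325 to 0.9 m from the base axis. Payload 6.1 kg.
Tool frame: the origin (TCP) lies between the finger pads; the fingertips stand 8 mm ahead of it and the grasp point (between the pads) lies 11 mm behind it (finger_overhang is the distance from the TCP to the fingertips, in m); z points along the fingers, y is the line along which they close (so a half turn about z gives the same grasp; the last joint's range is limited). The gripper opens to 85 mm and grips with 20 to 120 N. Pads are 22 mm wide; open, the fingers measure 114 mm over their backs; the gripper's body (76 mm by 85 mm) begins 54 mm behind the grasp point. The pads swing forward as they close: fully open they stand 13 mm farther back than shut.
Start: joints at [-1.423, 0.22, 1.526, -0, 1.395, -0.126], TCP at [0.169, -0.602, 0.239] pointing down, gripper open.
Joint ranges: [-2.98, 2.98], [-0.91, 2.08], [0.09, 2.57], [-1.24, 4.39], [0.2, 2.65], [-2.68, 2.68]. Speed limits (rad/s): [2.57, 2.57, 3.01, 3.14, 3.14, 3.14].

INTERFACE

Orientations are given as a unit quaternion [w, x, y, z].
In Python, from bench import * gives the robot as it stands. The module is installed in compiled form; this text tells all that it offers.
- The arm moves only by the tool step_arm, never from a script. Its argument "plan" is a list of rows, each a list of 3 entries, a list of its own where there are three numbers: the shift along the tool's x, y, z normalised to -1 to 1, where 1 is 250 mm, then the turn, a rotation vector about the tool's x, y, z normalised to -1 to 1, where 1 is 45 degrees, then the gripper's target within -1 to 1 (shut at 1, half-way at 0, fully open at -1). In form: [[[dx, dy, dz], [rx, ry, rz], fingers], ...]. A call has 1 to 12 rows; each row shifts and turns the commanded pose from where the row before left it, along the tool's axes as they then stand; what a row does not reach is not made up. A row lasts 1/10 s, in which the tool goes at most 50 mm and 8.59 degrees, less where a joint would pass 70% of its speed; a pose out of reach is approached as far as the arm can. A call with a number of a shift or a turn outside -1 to 1 is refused whole. A call with a gripper value outside its range is refused whole. The fingers move at their own pace and stop on an object; "grip_force" is the grip in N (left out, the last holds). Time passes only in rows, so rows that do not move let the fingers close. It gives the time, the measured TCP pose, the force, the opening and the grip force at its end, in the units of the state.
- read_state(): the state, without advancing time (a new reading comes with each control period).
- snapshot(name): name is "scene" or "side" or "wrist"; returns (picture, depth): 480x640x3 uint8, blue, green, red; 480x640 float32, m along the optical axis (not along the pixel's ray), 0 where there is no reading.
- calibration(name): a dict with "fx", "fy", "cx", "cy" (pixels), "world_from_camera" (4x4, takes a point from camera to world coordinates). Camera axes: x right, y up, looking along -z (the intrinsics and any distortion apply to the point x, -y, -z); pixel columns grow to the right and rows downward; lengths in m; the calibration is good to about 2 mm. A picture is of the moment at which its call begins: read the wrist's pose just before it. calibration takes no time and is no camera call; for the wrist camera it gives the pose at the moment of the call.
- close_job(): hands the job in; it is judged then, once.
The state is a dict: "time_s": time; "qpos": joint angles; "dq": joint speeds; "effort": joint torques, N m; "eef_pos": TCP position; "eef_rot": TCP orientation; "wrist_force": force on the tool from outside, world axes, zero at the start; "torque": the same for the moment, N m; "gripper_width": finger opening in m; "gripper_force": force on a finger pad.
Only numpy, scipy, OpenCV 4.12 (cv2) and the standard library are available. Lean on these libraries where they do the work, as an engineer would, in place of code of your own. Each camera call takes 0.05 s, during which the arm holds its last target. There are 200 camera calls.

## Working session

There is one attempt and no reset: what is moved stays moved. The work goes in short steps, Python scripts to look and compute and a tool call to move; the robot and the scene stay as the last step left them, time stands still between calls to the robot, and variables do not carry over. Pictures are saved under pics/ and viewed, at most 14 in all, crops included, and the job is handed in when it is done.

Besides the shell and the picture viewer there is one more tool, called after "Emit:" as name(argument=value, ...), one argument or row to a line, values as JSON. step_arm: Moves the arm, as the interface text tells. Its arguments: {"type":"object","properties":{"plan":{"type":"array","items":{"type":"array"}},"grip_force":{"type":"number"}},"required":["plan"]}

```bash
mkdir -p pics; python3 - <<'E'
from bench import *
import cv2,numpy as np
s=read_state();print({k:np.round(v,3).tolist() for k,v in s.items()})
for n in ("scene","side","wrist"):
    im,d=snapshot(n);cv2.imwrite(f"pics/{n}0.png",im);np.save(f"pics/{n}0.npy",d)
    c=calibration(n);print(n,{k:np.round(v,3).tolist() for k,v in c.items()})
E
```

```text
{'time_s': 0.0, 'qpos': [-1.423, 0.221, 1.528, 0.0, 1.395, -0.126], 'dq': [0.001, 0.0, 0.001, 0.0, -0.001, -0.002], 'effort': [-0.002, -49.691, -38.94, -0.0, 0.011, -0.0], 'eef_pos': [0.169, -0.601, 0.238], 'eef_rot': [-0.001, 0.991, 0.136, -0.0], 'wrist_force': [-0.666, 0.915, -0.247], 'torque': [0.036, -0.009, -0.041], 'gripper_force': 0.0, 'gripper_width': 0.085}
scene {'fx': 497.216, 'fy': 497.216, 'cx': 318.831, 'cy': 240.969, 'world_from_camera': [[0.232, -0.803, 0.55, 1.344], [0.973, 0.194, -0.128, -0.193], [-0.004, 0.564, 0.826, 1.4], [0.0, 0.0, 0.0, 1.0]]}
side {'fx': 520.772, 'fy': 520.772, 'cx': 314.11, 'cy': 237.195, 'world_from_camera': [[0.918, 0.264, -0.296, 0.038], [-0.396, 0.57, -0.719, -1.138], [-0.021, 0.778, 0.628, 1.142], [0.0, 0.0, 0.0, 1.0]]}
wrist {'fx': 361.53, 'fy': 361.53, 'cx': 322.72, 'cy': 239.265, 'world_from_camera': [[0.271, 0.917, 0.292, 0.244], [-0.963, 0.258, 0.081, -0.579], [-0.001, -0.303, 0.953, 0.372], [0.0, 0.0, 0.0, 1.0]]}
```

View pics/scene0.png

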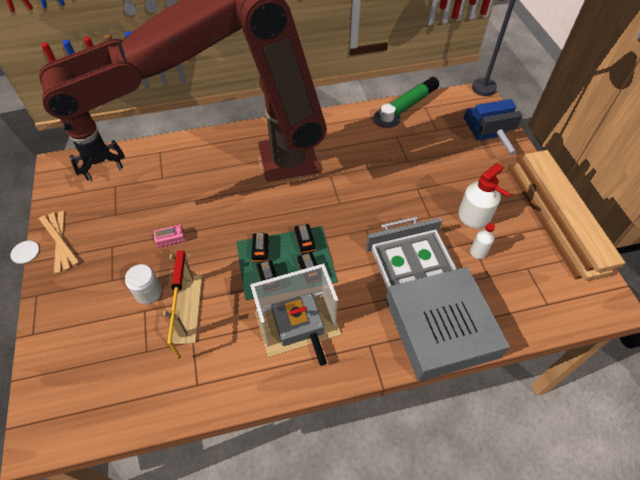

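View pics/side0.png

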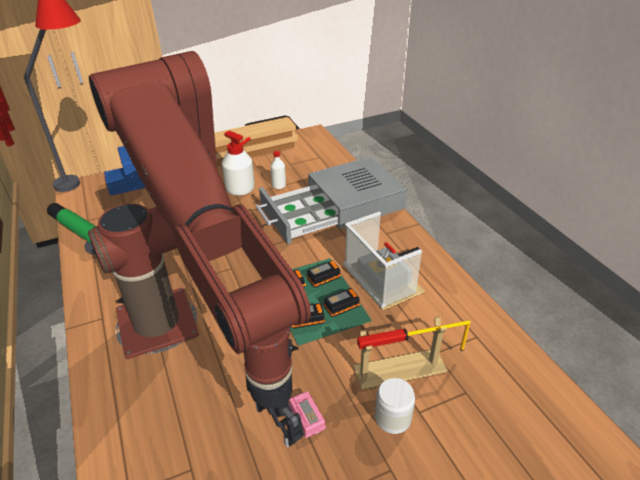

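The scene view shows four black and orange packs on the mat at (260,245), (304,237), (267,270) and (308,263). The look-alike is the pink pack at (168,235). Other things seen:
- drawer handle (400,222)
- rod handle (179,268)
- red lever (297,311)
- tin (143,284)
- sprayer (480,200)
- glue bottle (483,242)

```bash
cat > h.py <<'E'
from bench import *
import cv2,numpy as np
from scipy.spatial.transform import Rotation as R
def cloud(d,c):
    v,u=np.mgrid[0:480,0:640]
    P=np.stack([(u-c["cx"])/c["fx"]*d,-(v-c["cy"])/c["fy"]*d,-d,np.ones_like(d)],-1)
    W=(P@np.array(c["world_from_camera"]).T)[...,:3]; W[d==0]=np.nan
    return W
def look(n,name):
    c=calibration(n);im,d=snapshot(n);cv2.imwrite(f"pics/{name}.png",im)
    return im,cloud(d,c),c
def ray(c,u,v,z):
    M=np.array(c["world_from_camera"]);r=M[:3,:3]@[(u-c["cx"])/c["fx"],-(v-c["cy"])/c["fy"],-1]
    o=M[:3,3];return o+r*(z-o[2])/r[2]
def blobs(mask,W,mn=20):
    "world-frame min-area rects of pixel blobs"
    n,l,st,_=cv2.connectedComponentsWithStats(mask.astype(np.uint8));o=[]
    for i in range(1,n):
        if st[i,4]<mn: continue
        p=W[l==i];p=p[~np.isnan(p[:,0])]
        if len(p)<mn: continue
        r=cv2.minAreaRect((p[:,:2]*1000).astype(np.float32))
        o.append(dict(px=(st[i,:2]+st[i,2:4]/2).astype(int).tolist(),n=len(p),c=np.round(r[0],1).tolist(),size=np.round(r[1],1).tolist(),ang=round(r[2],1),z=np.round(1000*np.percentile(p[:,2],[5,50,95])).tolist()))
    return o
E
python3 - <<'E'
from h import *
im,W,c=look("scene","s1")
hsv=cv2.cvtColor(im,cv2.COLOR_BGR2HSV);H,S,V=cv2.split(hsv);z=W[...,2]
row,col=np.mgrid[0:480,0:640]
def show(t,m,mn=20):
    print(t);[print("  ",b) for b in blobs(m,W,mn)]
show("packs",(z>.036)&(z<.06)&(col>230)&(col<345)&(row>215)&(row<290)&(V<120),30)
show("cab",(abs(z-.088)<.006)&(S<60)&(col>370)&(col<520)&(row>240),300)
show("front",(abs(z-.085)<.006)&(col>355)&(col<460)&(row<260)&(S<60))
show("green",(H>50)&(H<80)&(S>100)&(col>380)&(col<450)&(row>240)&(row<290),10)
show("red rod",((H<6)|(H>174))&(S>150)&(V>80)&(col>160)&(col<200)&(row>240)&(row<300))
show("yellow",(H>18)&(H<32)&(S>170)&(V>120)&(col>160)&(col<200)&(row>240)&(row<370),10)
show("lever",((H<6)|(H>174))&(S>150)&(V>80)&(col>270)&(col<340)&(row>290)&(row<340),5)
show("screentop",(abs(z-.175)<.006)&(col>240)&(col<350)&(row>255)&(row<340))
show("matlike",(H>60)&(H<95)&(S>80)&(V<110)&(col>220)&(col<350)&(row>210)&(row<310),50)
show("handle",(z>.045)&(z<.07)&(S<60)&(V>90)&(col>375)&(col<425)&(row<236),5)
cv2.imwrite("pics/s1crop.png",cv2.resize(im[200:380,140:540],None,fx=2,fy=2,interpolation=cv2.INTER_CUBIC))
E
```

```text
packs
   {'px': [304, 236], 'n': 279, 'c': [406.1, -25.7], 'size': [97.2, 51.7], 'ang': 0.4, 'z': [37.0, 43.0, 51.0]}
   {'px': [259, 245], 'n': 290, 'c': [407.1, -177.5], 'size': [51.7, 99.5], 'ang': 78.3, 'z': [37.0, 43.0, 51.0]}
   {'px': [307, 260], 'n': 190, 'c': [503.8, -38.5], 'size': [61.0, 52.0], 'ang': 9.1, 'z': [37.0, 45.0, 52.0]}
   {'px': [266, 270], 'n': 241, 'c': [507.0, -172.7], 'size': [72.5, 51.3], 'ang': 5.5, 'z': [38.0, 45.0, 52.0]}
cab
   {'px': [448, 319], 'n': 7448, 'c': [809.3, 308.8], 'size': [276.5, 262.4], 'ang': 2.3, 'z': [83.0, 87.0, 92.0]}
front
   {'px': [405, 228], 'n': 284, 'c': [482.1, 294.6], 'size': [21.7, 254.2], 'ang': 1.9, 'z': [80.0, 84.0, 88.0]}
green
   {'px': [425, 254], 'n': 98, 'c': [558.1, 347.4], 'size': [37.7, 37.7], 'ang': 64.6, 'z': [12.0, 17.0, 23.0]}
   {'px': [398, 261], 'n': 99, 'c': [560.0, 253.4], 'size': [36.4, 36.9], 'ang': 71.1, 'z': [12.0, 16.0, 22.0]}
red rod
   {'px': [178, 267], 'n': 276, 'c': [503.8, -425.6], 'size': [25.4, 120.7], 'ang': 79.1, 'z': [146.0, 151.0, 156.0]}
yellow
   {'px': [172, 315], 'n': 139, 'c': [650.
[... 203 characters left out ...]
p
   {'px': [294, 293], 'n': 550, 'c': [675.7, -112.6], 'size': [127.8, 220.5], 'ang': 4.7, 'z': [170.0, 174.0, 178.0]}
matlike
   {'px': [324, 255], 'n': 593, 'c': [466.4, 14.3], 'size': [60.1, 227.2], 'ang': 89.3, 'z': [-3.0, 2.0, 8.0]}
   {'px': [285, 254], 'n': 1069, 'c': [444.5, -100.5], 'size': [107.8, 186.9], 'ang': 86.4, 'z': [-4.0, 3.0, 8.0]}
   {'px': [248, 269], 'n': 730, 'c': [461.1, -220.5], 'size': [62.8, 230.8], 'ang': 88.9, 'z': [-3.0, 2.0, 9.0]}
handle
   {'px': [388, 109], 'n': 136, 'c': [-105.9, 429.4], 'size': [58.2, 59.3], 'ang': 36.1, 'z': [48.0, 59.0, 65.0]}
   {'px': [399, 223], 'n': 117, 'c': [442.4, 295.4], 'size': [24.6, 128.7], 'ang': 1.4, 'z': [53.0, 60.0, 66.0]}
```

View pics/s1crop.png

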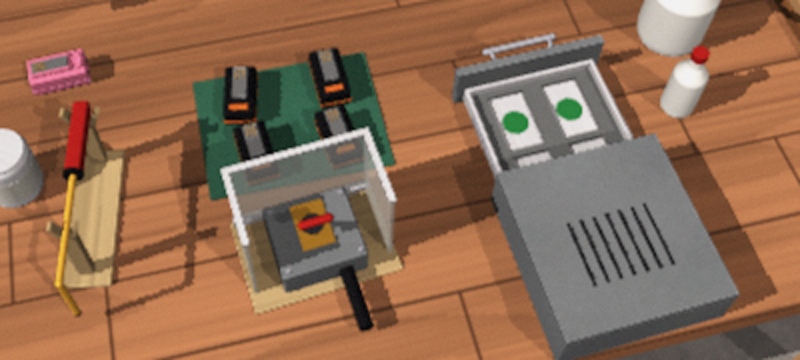

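The crop shows the four packs upright on the mat, with the pink look-alike off it. The drawer is partly open with its two front green discs visible, and the red lever bar sits inside the screen. The depth sizes match the description. First I'll open the drawer, so I turn the tool to close along the drawer axis and travel there.

Emit:
step_arm(
  plan=[
    [[0,0,0],[0,0,-0.188],-1],
    [[0,0,0],[0,0,-0.188],-1],
    [[0,0,0],[0,0,-0.188],-1],
    [[0,0,0],[0,0,-0.188],-1],
    [[0,0,0],[0,0,-0.188],-1],
    [[0,0,0],[0,0,-0.188],-1],
    [[0,0,0],[0,0,-0.188],-1],
    [[0,0,0],[0,0,-0.188],-1],
    [[0,0,0],[0,0,-0.188],-1],
  ],
)

```text
time_s: 1.1
eef_pos: [0.169, -0.6015, 0.239]
eef_rot: [-0.0, 0.694, 0.72, 0.0]
wrist_force: [-0.3, -0.3, -0.1]
gripper_width: 0.0849
gripper_force: 0.0
```

Emit:
step_arm(
  plan=[
    [[0,0.184,0],[0,0,0],0],
    [[0,0.184,0],[0,0,0],0.4],
    [[0,0.184,0],[0,0,0],0.4],
    [[0,0.184,0],[0,0,0],0.4],
    [[0,0.184,0],[0,0,0],0.4],
    [[0,0.184,0],[0,0,0],0.4],
    [[0.18,0,0],[0,0,0],0.4],
    [[0.18,0,0],[0,0,0],0.4],
    [[0.18,0,0],[0,0,0],0.4],
    [[0.18,0,0],[0,0,0],0.4],
    [[0.18,0,0],[0,0,0],0.4],
    [[0.18,0,0],[0,0,0],0.4],
  ],
)

```text
time_s: 2.3
eef_pos: [0.4359, -0.3212, 0.2389]
eef_rot: [-0.0, 0.696, 0.718, 0.0]
wrist_force: [0.3, 0.3, 0.4]
gripper_width: 0.0254
gripper_force: 0.0
```

Emit:
step_arm(
  plan=[
    [[0.18,0,0],[0,0,0],0.4],
    [[0.18,0,0],[0,0,0],0.4],
    [[0.18,0,0],[0,0,0],0.4],
    [[0.18,0,0],[0,0,0],0.4],
    [[0.18,0,0],[0,0,0],0.4],
    [[0.18,0,0],[0,0,0],0.4],
    [[0.18,0,0],[0,0,0],0.4],
    [[0.18,0,0],[0,0,0],0.4],
    [[0.18,0,0],[0,0,0],0.4],
    [[0.18,0,0],[0,0,0],0.4],
    [[0.18,0,0],[0,0,0],0.4],
    [[0.18,0,0],[0,0,0],0.4],
  ],
)

```text
time_s: 3.5
eef_pos: [0.4185, 0.2186, 0.2394]
eef_rot: [0.0, 0.696, 0.718, 0.0]
wrist_force: [1.8, -0.6, 0.2]
gripper_width: 0.0256
gripper_force: 0.0
```

```bash
cat >> h.py <<'E'
def to(p,ax,lim=45):
    "what is left to (x,y,z) with tool x at ax deg, tool down: turn first, then shifts in the turned tool frame; units of rows"
    s=read_state();q=s["eef_rot"];M=R.from_quat([q[1],q[2],q[3],q[0]])
    a=np.radians(ax);x=np.array([np.cos(a),np.sin(a),0]);T=np.stack([x,np.cross([0,0,-1],x),[0,0,-1]],1)
    rv=np.degrees((M.inv()*R.from_matrix(T)).as_rotvec());d=T.T@(np.array(p)-s["eef_pos"])
    n=max(1,int(np.ceil(np.abs(rv).max()/8.5)));m=max(1,int(np.ceil(np.linalg.norm(d)*1000/lim)))
    Mm=M.as_matrix();print("t",s["time_s"],"pos",np.round(s["eef_pos"],4),"ax",round(np.degrees(np.arctan2(Mm[1,0],Mm[0,0])),2),"w",round(s["gripper_width"],4),"F",np.round(s["wrist_force"],1))
    print(" turn",n,"x",np.round(rv/45/n,3)," shift total",np.round(d/.25,3),"=",m,"x",np.round(d/.25/m,4))
E
python3 - <<'E'
from h import *
to([.443,.295,.2],91.9)
im,W,c=look("wrist","w1")
E
```

```text
t 3.5 pos [0.4185 0.2186 0.2394] ax 91.84 w 0.0256 F [ 1.8 -0.6  0.2]
 turn 1 x [ 0.001 -0.    -0.001]  shift total [0.302 0.108 0.158] = 2 x [0.1511 0.054  0.0789]
```

View pics/w1.png

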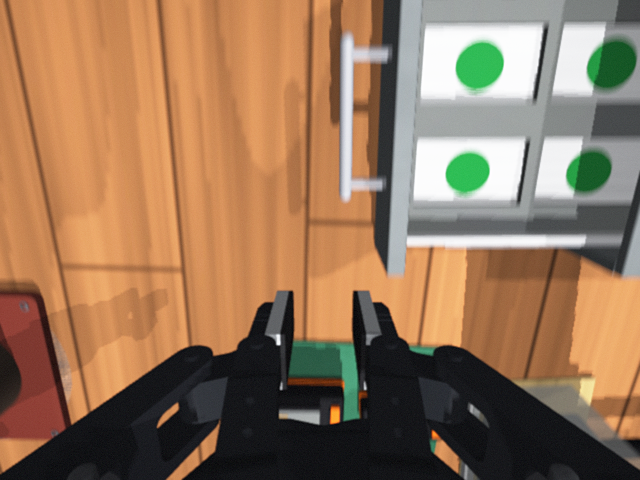

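The wrist view shows the handle bar at column 347, rows 35–200, the drawer front at columns 375–410, and the two front discs at (480,65) and (468,172).

```bash
python3 - <<'E'
from h import *
c=calibration("wrist")
for u,v,z in((346,40,.063),(346,195,.063),(347,117,.063),(480,65,.018),(468,172,.018),(378,20,.085),(378,240,.085)): print(u,v,np.round(ray(c,u,v,z),4))
h=ray(c,347,117,.063);to([h[0],h[1],.055],91.9,40)
E
```

```text
346 40 [0.4306 0.366  0.063 ]
346 195 [0.4372 0.2461 0.063 ]
347 117 [0.4345 0.3101 0.063 ]
480 65 [0.5539 0.3595 0.018 ]
468 172 [0.5578 0.2647 0.018 ]
378 20 [0.4513 0.3748 0.085 ]
378 240 [0.4644 0.213  0.085 ]
t 3.55 pos [0.4176 0.2243 0.2395] ax 92.02 w 0.0258 F [-4.   2.1  1.4]
 turn 1 x [ 0.    -0.006  0.003]  shift total [0.341 0.079 0.738] = 6 x [0.0568 0.0131 0.123 ]
```

```bash
python3 - <<'E'
from h import *
im,W,c=look("wrist","w2")
H,S,V=cv2.split(cv2.cvtColor(im,cv2.COLOR_BGR2HSV));z=W[...,2];row,col=np.mgrid[0:480,0:640]
for t,m in (("h",(z>.045)&(z<.07)&(col>300)&(col<395)&(row<260)),("bar",(z>.05)&(z<.07)&(col>300)&(col<360)&(row<260)),("g",(H>50)&(H<80)&(S>120)&(V>90)&(row<220)&(col>400)),("front",(abs(z-.085)<.007)&(row<280)&(col>350))):
    print(t,*blobs(m,W,60),sep="\n ")
E
```

```text
h
 {'px': [367, 130], 'n': 3996, 'c': [450.3, 289.6], 'size': [41.0, 217.5], 'ang': 2.2, 'z': [49.0, 61.0, 66.0]}
bar
 {'px': [350, 129], 'n': 2222, 'c': [438.0, 296.7], 'size': [16.9, 129.8], 'ang': 2.9, 'z': [59.0, 62.0, 63.0]}
g
 {'px': [479, 78], 'n': 1850, 'c': [554.5, 348.5], 'size': [41.8, 42.2], 'ang': 78.8, 'z': [16.0, 17.0, 19.0]}
 {'px': [593, 78], 'n': 378, 'c': [656.8, 351.9], 'size': [11.7, 36.6], 'ang': 4.4, 'z': [16.0, 17.0, 19.0]}
 {'px': [467, 183], 'n': 1432, 'c': [558.2, 253.9], 'size': [41.2, 41.7], 'ang': 32.0, 'z': [16.0, 17.0, 19.0]}
 {'px': [573, 183], 'n': 327, 'c': [661.5, 256.9], 'size': [13.3, 37.2], 'ang': 7.7, 'z': [16.0, 17.0, 19.0]}
front
 {'px': [404, 140], 'n': 6013, 'c': [478.6, 282.9], 'size': [16.7, 213.3], 'ang': 2.1, 'z': [82.0, 84.0, 85.0]}
 {'px': [626, 229], 'n': 1415, 'c': [673.9, 226.5], 'size': [16.8, 87.2], 'ang': 12.5, 'z': [79.0, 86.0, 88.0]}
```

```bash
python3 - <<'E'
from h import *
to([.4375,.2967,.05],92.2,40)
E
```

```text
t 3.6 pos [0.4179 0.2212 0.2393] ax 92.16 w 0.0253 F [0.9 0.1 0.3]
 turn 1 x [-0.    -0.002 -0.001]  shift total [0.299 0.09  0.757] = 6 x [0.0498 0.015  0.1262]
```

Emit:
step_arm(
  plan=[
    [[0.15,0.045,0.1],[0,0,0],0.4],
    [[0.15,0.045,0.1],[0,0,0],0.4],
    [[0,0,0.12],[0,0,0],0.4],
    [[0,0,0.1],[0,0,0],0.4],
    [[0,0,0],[0,0,0],0.4],
    [[0,0,0],[0,0,0],0.4],
    [[0,0,0],[0,0,0],0.4],
  ],
)

```text
time_s: 4.3
eef_pos: [0.4404, 0.2925, 0.1362]
eef_rot: [0.001, 0.696, 0.718, 0.001]
wrist_force: [-0.4, 0.2, 0.3]
gripper_width: 0.0258
gripper_force: 0.0
```

```bash
python3 - <<'E'
from h import *
to([.4375,.2967,.05],92.2,40)
E
```

```text
t 4.3 pos [0.4404 0.2925 0.1362] ax 91.79 w 0.0258 F [-0.4  0.2  0.3]
 turn 1 x [ 0.003 -0.001 -0.009]  shift total [ 0.017 -0.011  0.345] = 3 x [ 0.0058 -0.0036  0.115 ]
```

Emit:
step_arm(
  plan=[
    [[0.008,-0.011,0.1],[0,0,0],0.4],
    [[0.008,0,0.1],[0,0,0],0.4],
    [[0,0,0.08],[0,0,0],0.4],
    [[0,0,0.06],[0,0,0],0.4],
    [[0,0,0],[0,0,0],0.4],
    [[0,0,0],[0,0,0],1],
    [[0,0,0],[0,0,0],1],
    [[0,0,0],[0,0,0],1],
    [[0,0,0],[0,0,0],1],
    [[0,0,0],[0,0,0],1],
  ],
  grip_force=40,
)

```text
time_s: 5.3
eef_pos: [0.4377, 0.2967, 0.0509]
eef_rot: [0.001, 0.696, 0.718, 0.001]
wrist_force: [1.3, -1.8, 6.5]
gripper_width: 0.0092
gripper_force: 39.1
```

Emit:
step_arm(
  plan=[
    [[0,-0.05,0],[0,0,0],1],
    [[0,-0.05,0],[0,0,0],1],
    [[0,-0.05,0],[0,0,0],1],
    [[0,-0.05,0],[0,0,0],1],
    [[0,-0.03,0],[0,0,0],1],
    [[0,0,0],[0,0,0],1],
  ],
)

```text
time_s: 5.9
eef_pos: [0.3787, 0.2944, 0.0509]
eef_rot: [0.001, 0.695, 0.719, 0.001]
wrist_force: [-0.1, -4.1, 10.6]
gripper_width: 0.0092
gripper_force: 42.0
```

```bash
python3 - <<'E'
from h import *
to([.37,.295,.05],92.2,40)
E
```

```text
t 5.9 pos [0.3787 0.2944 0.0509] ax 91.88 w 0.0092 F [-0.1 -4.1 10.6]
 turn 1 x [ 0.002  0.    -0.007]  shift total [ 0.004 -0.035  0.004] = 1 x [ 0.0037 -0.0346  0.0036]
```

Emit:
step_arm(
  plan=[
    [[0,-0.02,0],[0,0,0],1],
    [[0,-0.02,0],[0,0,0],1],
    [[0,0,0],[0,0,0],1],
  ],
)

```text
time_s: 6.2
eef_pos: [0.3692, 0.2941, 0.0509]
eef_rot: [0.001, 0.695, 0.719, 0.001]
wrist_force: [-1.1, -4.5, 11.0]
gripper_width: 0.0095
gripper_force: 42.1
```

Emit:
step_arm(
  plan=[
    [[0,-0.02,0],[0,0,0],1],
    [[0,0,0],[0,0,0],1],
    [[0,0,0],[0,0,0],1],
  ],
)

```text
time_s: 6.5
eef_pos: [0.3645, 0.2939, 0.0509]
eef_rot: [0.001, 0.696, 0.718, 0.001]
wrist_force: [-0.6, -3.9, 11.6]
gripper_width: 0.0094
gripper_force: 42.1
```

Emit:
step_arm(
  plan=[
    [[0,-0.02,0],[0,0,0],1],
    [[0,0,0],[0,0,0],1],
    [[0,0,0],[0,0,0],1],
  ],
)

```text
time_s: 6.8
eef_pos: [0.3594, 0.2937, 0.0509]
eef_rot: [0.001, 0.696, 0.719, 0.001]
wrist_force: [-1.3, -5.1, 11.9]
gripper_width: 0.0095
gripper_force: 42.1
```

Emit:
step_arm(
  plan=[
    [[0,-0.02,0],[0,0,0],1],
    [[0,0,0],[0,0,0],1],
    [[0,0,0],[0,0,0],1],
  ],
)

```text
time_s: 7.1
eef_pos: [0.3555, 0.2935, 0.0509]
eef_rot: [0.001, 0.696, 0.718, 0.002]
wrist_force: [4.1, -4.5, 8.2]
gripper_width: 0.0097
gripper_force: 41.9
```

Emit:
step_arm(
  plan=[
    [[0,0.004,0],[0,0,0],0.4],
    [[0,0,0],[0,0,0],0.4],
    [[0,0,0],[0,0,0],0.4],
    [[0,0,-0.1],[0,0,0],0.4],
    [[0,0,-0.18],[0,0,0],0.4],
    [[0,0,-0.18],[0,0,0],0],
    [[0,0.06,-0.18],[0,0,0],-1],
    [[-0.18,0.06,-0.18],[0,0,0],-1],
    [[-0.18,0.06,-0.18],[0,0,0],-1],
    [[-0.18,0.06,-0.18],[0,0,0],-1],
    [[-0.18,0.06,0],[0,0,0],-1],
    [[-0.18,0.06,0],[0,0,0],-1],
  ],
)

```text
time_s: 8.3
eef_pos: [0.4409, 0.102, 0.3138]
eef_rot: [0.001, 0.695, 0.719, 0.001]
wrist_force: [1.5, -0.2, -0.9]
gripper_width: 0.0855
gripper_force: 0.0
```

Emit:
step_arm(
  plan=[
    [[-0.18,0,0],[0,0,0],-1],
    [[-0.18,0,0],[0,0,0],-1],
    [[-0.18,0,0],[0,0,0],-1],
    [[-0.18,0,0],[0,0,0],-1],
    [[0,0,0],[0,0,-0.178],-1],
    [[0,0,0],[0,0,-0.178],-1],
    [[0,0,0],[0,0,-0.178],-1],
    [[0,0,0],[0,0,-0.178],-1],
    [[0,0,0],[0,0,-0.178],-1],
    [[0,0,0],[0,0,-0.178],-1],
  ],
)

```text
time_s: 9.3
eef_pos: [0.4457, -0.0764, 0.3118]
eef_rot: [-0.001, 0.34, 0.94, 0.0]
wrist_force: [-0.4, 0.7, -0.9]
gripper_width: 0.0854
gripper_force: 0.0
```

Emit:
step_arm(
  plan=[
    [[0,0,0],[0,0,-0.178],-1],
    [[0,0,0],[0,0,-0.178],-1],
    [[0,0,0],[0,0,-0.178],-1],
    [[0,0,0],[0,0,-0.178],-1],
    [[0,0,0],[0,0,-0.178],-1],
    [[0,0,0],[0,0,0],-1],
    [[0,0,0],[0,0,0],-1],
  ],
)

```text
time_s: 10.0
eef_pos: [0.4458, -0.0766, 0.3121]
eef_rot: [-0.0, 0.002, 1.0, 0.0]
wrist_force: [0.6, 0.1, 0.2]
gripper_width: 0.0857
gripper_force: 0.0
```

```bash
cat >> h.py <<'E'
def packs(im,W,extra=True):
    H,S,V=cv2.split(cv2.cvtColor(im,cv2.COLOR_BGR2HSV));z=W[...,2]
    m=(z>.034)&(z<.056)&(W[...,0]>.33)&(W[...,0]<.6)&(W[...,1]>-.27)&(W[...,1]<.07)
    return blobs(m,W,300)
E
python3 - <<'E'
from h import *
to([.45,-.1,.35],180)
im,W,c=look("wrist","w3");print(*packs(im,W),sep="\n")
im,W,c=look("scene","s3");print(*packs(im,W),sep="\n")
z=W[...,2];row,col=np.mgrid[0:480,0:640]
H,S,V=cv2.split(cv2.cvtColor(im,cv2.COLOR_BGR2HSV))
print(*blobs((H>50)&(H<80)&(S>100)&(W[...,1]>.2)&(W[...,0]>.4)&(abs(z-.018)<.01),W,20),sep="\n")
E
```

```text
t 10.0 pos [ 0.4458 -0.0766  0.3121] ax 179.74 w 0.0857 F [0.6 0.1 0.2]
 turn 1 x [ 0.001 -0.001 -0.006]  shift total [-0.017 -0.094 -0.152] = 1 x [-0.0167 -0.0937 -0.1518]
{'px': [234, 156], 'n': 4106, 'c': [403.0, -175.3], 'size': [52.3, 95.2], 'ang': 78.3, 'z': [38.0, 44.0, 48.0]}
{'px': [370, 156], 'n': 4114, 'c': [402.7, -23.7], 'size': [94.5, 52.0], 'ang': 0.5, 'z': [38.0, 44.0, 48.0]}
{'px': [244, 254], 'n': 3228, 'c': [517.3, -170.1], 'size': [94.7, 52.7], 'ang': 4.0, 'z': [38.0, 44.0, 48.0]}
{'px': [356, 255], 'n': 3196, 'c': [519.4, -35.0], 'size': [94.5, 51.9], 'ang': 5.7, 'z': [38.0, 44.0, 48.0]}
{'px': [304, 236], 'n': 361, 'c': [405.5, -25.5], 'size': [99.5, 52.4], 'ang': 0.1, 'z': [36.0, 43.0, 51.0]}
{'px': [259, 245], 'n': 378, 'c': [405.3, -177.1], 'size': [51.7, 97.5], 'ang': 78.3, 'z': [35.0, 43.0, 51.0]}
{'px': [416, 236], 'n': 91, 'c': [477.8, 344.9], 'size': [36.4, 41.9], 'ang': 29.9, 'z': [12.0, 18.0, 22.0]}
{'px': [389, 242], 'n': 92, 'c': [481.0, 250.6], 'size': [38.7, 37.2], 'ang': 59.8, 'z': [12.0, 17.0, 22.0]}
{'px': [429, 264], 'n': 102, 'c': [594.6, 349.6], 'size': [39.6, 37.2], 'ang': 58.5, 'z': [12.0, 18.0, 22.0]}
{'px': [402, 271], 'n': 99, 'c': [600.0, 253.7], 'size': [36.3, 39.1], 'ang': 68.7, 'z': [12.0, 18.0, 23.0]}
```

View pics/w3.png

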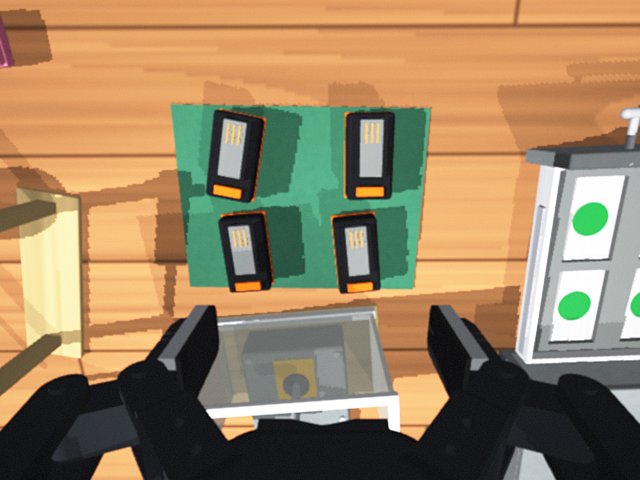

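The view shows four packs at (236,156), (370,155), (245,253) and (356,253), with the screen below them and the drawer discs at the right. Pack sizes come out at 95×52, as they should. I start with pack D at (519,-35) mm.

Emit:
step_arm(
  plan=[
    [[0,0,0],[0,0,-0.133],-1],
    [[-0.1,0.046,0.15],[0,0,0],-1],
    [[-0.1,0.046,0.15],[0,0,0],-1],
    [[-0.107,0.046,0.15],[0,0,0],-1],
    [[0,0,0.15],[0,0,0],-1],
    [[0,0,0.15],[0,0,0],-1],
    [[0,0,0.1],[0,0,0],-1],
    [[0,0,0],[0,0,0],-1],
    [[0,0,0],[0,0,0],-1],
    [[0,0,0],[0,0,0],-1],
  ],
)

```text
time_s: 11.1
eef_pos: [0.5204, -0.035, 0.1021]
eef_rot: [0.002, -0.051, 0.999, -0.0]
wrist_force: [0.2, -1.5, 0.4]
gripper_width: 0.0854
gripper_force: 0.0
```

```bash
python3 - <<'E'
from h import *
to([.519,-.035,.024],185.7,40)
im,W,c=look("wrist","w4");print(*packs(im,W),sep="\n")
E
```

```text
t 11.1 pos [ 0.5204 -0.035   0.1021] ax -174.12 w 0.0854 F [ 0.2 -1.5  0.4]
 turn 1 x [-0.001  0.004  0.004]  shift total [0.005 0.001 0.313] = 2 x [0.0027 0.0003 0.1563]
{'px': [58, 60], 'n': 11720, 'c': [421.2, -176.8], 'size': [49.7, 58.9], 'ang': 78.8, 'z': [37.0, 41.0, 48.0]}
{'px': [369, 73], 'n': 14632, 'c': [416.6, -23.3], 'size': [67.6, 52.3], 'ang': 0.7, 'z': [38.0, 44.0, 48.0]}
{'px': [86, 230], 'n': 14818, 'c': [517.7, -169.0], 'size': [94.4, 52.8], 'ang': 4.3, 'z': [37.0, 45.0, 48.0]}
{'px': [322, 256], 'n': 13347, 'c': [519.5, -34.7], 'size': [94.6, 52.2], 'ang': 5.8, 'z': [38.0, 45.0, 48.0]}
```

Confirmed to about 1 mm. Next: descend, grip, lift.

Emit:
step_arm(
  plan=[
    [[0.004,0,0.12],[0,0,0],-1],
    [[0,0,0.12],[0,0,0],-1],
    [[0,0,0.073],[0,0,0],-1],
    [[0,0,0],[0,0,0],1],
    [[0,0,0],[0,0,0],1],
    [[0,0,0],[0,0,0],1],
    [[0,0,0],[0,0,0],1],
    [[0,0,0],[0,0,0],1],
    [[0,0,0],[0,0,0],1],
    [[0,0,-0.1],[0,0,0],1],
    [[0,0,-0.15],[0,0,0],1],
    [[0,0,-0.15],[0,0,0],1],
  ],
  grip_force=45,
)

```text
time_s: 12.35
eef_pos: [0.5169, -0.0344, 0.1225]
eef_rot: [-0.001, -0.052, 0.999, 0.0]
wrist_force: [1.4, -0.5, -3.3]
gripper_width: 0.0511
gripper_force: 48.5
```

```bash
python3 - <<'E'
from h import *
to([.597,.35,.2],182.2,45)
E
```

```text
t 12.35 pos [ 0.5169 -0.0344  0.1225] ax -174.08 w 0.0511 F [ 1.4 -0.5 -3.3]
 turn 1 x [ 0.001 -0.002  0.083]  shift total [-0.379  1.524 -0.31 ] = 9 x [-0.0421  0.1694 -0.0345]
```

Emit:
step_arm(
  plan=[
    [[0,0,-0.035],[0,0,0.083],1],
    [[-0.038,0.169,-0.05],[0,0,0],1],
    [[-0.038,0.169,-0.05],[0,0,0],1],
    [[-0.038,0.169,-0.05],[0,0,0],1],
    [[-0.038,0.169,-0.05],[0,0,0],1],
    [[-0.038,0.169,-0.05],[0,0,0],1],
    [[-0.038,0.169,-0.05],[0,0,0],1],
    [[-0.038,0.169,0],[0,0,0],1],
    [[-0.038,0.169,0],[0,0,0],1],
    [[0,0,0],[0,0,0],1],
    [[0,0,0],[0,0,0],1],
    [[0,0,0],[0,0,0],1],
  ],
)

```text
time_s: 13.55
eef_pos: [0.5805, 0.3051, 0.2052]
eef_rot: [-0.0, -0.019, 1.0, -0.0]
wrist_force: [-0.4, -0.3, -4.0]
gripper_width: 0.0512
gripper_force: 49.0
```

```bash
cat >> h.py <<'E'
def bays(im,W):
    H,S,V=cv2.split(cv2.cvtColor(im,cv2.COLOR_BGR2HSV));z=W[...,2]
    g=(H>50)&(H<80)&(S>110)&(W[...,1]>.2)&(W[...,0]>.4)&(abs(z-.018)<.012)
    print("discs",*blobs(g,W,100),sep="\n ")
    print("white",*blobs((abs(z-.018)<.004)&((S<45)&(V>140)|g)&(W[...,1]>.19)&(W[...,1]<.42)&(W[...,0]>.4)&(W[...,0]<.68),W,200),sep="\n ")
E
python3 - <<'E'
from h import *
to([.592,.349,.039],182.2,45)
im,W,c=look("wrist","w5");bays(im,W)
E
```

```text
t 13.55 pos [0.5805 0.3051 0.2052] ax -177.83 w 0.0512 F [-0.4 -0.3 -4. ]
 turn 1 x [-0.001 -0.001 -0.001]  shift total [-0.053  0.174  0.665] = 4 x [-0.0132  0.0434  0.1662]
discs
 {'px': [261, 92], 'n': 2246, 'c': [479.4, 251.0], 'size': [42.4, 42.2], 'ang': 73.3, 'z': [16.0, 18.0, 19.0]}
 {'px': [376, 92], 'n': 2239, 'c': [475.8, 345.6], 'size': [42.1, 42.3], 'ang': 70.3, 'z': [16.0, 17.0, 19.0]}
 {'px': [250, 225], 'n': 114, 'c': [592.9, 238.0], 'size': [6.3, 28.2], 'ang': 74.0, 'z': [16.0, 17.0, 19.0]}
white
 {'px': [260, 89], 'n': 9573, 'c': [479.4, 250.6], 'size': [105.3, 61.3], 'ang': 2.1, 'z': [16.0, 17.0, 18.0]}
 {'px': [378, 89], 'n': 10197, 'c': [475.6, 345.7], 'size': [105.4, 62.8], 'ang': 2.1, 'z': [16.0, 17.0, 18.0]}
 {'px': [265, 227], 'n': 2990, 'c': [597.3, 254.9], 'size': [104.7, 61.0], 'ang': 2.0, 'z': [16.0, 17.0, 18.0]}
 {'px': [373, 228], 'n': 2571, 'c': [594.4, 350.9], 'size': [103.7, 61.5], 'ang': 2.4, 'z': [16.0, 17.0, 18.0]}
```

View pics/w5.png

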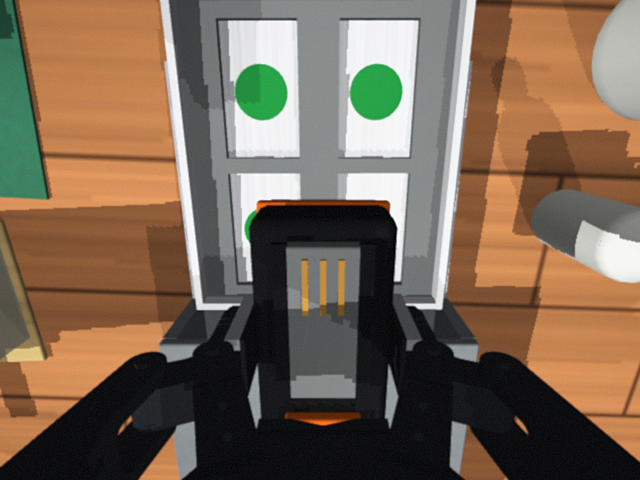

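The view shows the two front recesses with discs at (261,92) and (376,92). The held pack is upright over the rear ones, and the white floors measure 105×62, as given. I move over bay 4 and check the held pack's offset.

Emit:
step_arm(
  plan=[
    [[-0.021,0.09,0.1],[0,0,0],1],
    [[-0.021,0.09,0.1],[0,0,0],1],
    [[0,0,0.12],[0,0,0],1],
    [[0,0,0.12],[0,0,0],1],
    [[0,0,0],[0,0,0],1],
    [[0,0,0],[0,0,0],1],
    [[0,0,0],[0,0,0],1],
  ],
)

```text
time_s: 14.3
eef_pos: [0.5914, 0.3512, 0.0983]
eef_rot: [0.002, -0.019, 1.0, 0.001]
wrist_force: [0.4, 0.5, -1.6]
gripper_width: 0.0511
gripper_force: 49.0
```

```bash
cat >> h.py <<'E'
def held(W,row0=195):
    s=read_state();p=s["eef_pos"];z=W[...,2]
    m=(abs(W[...,0]-p[0])<.075)&(abs(W[...,1]-p[1])<.027)&(z>p[2]+.006)&(z<p[2]+.03)
    print("held",*blobs(m,W,1500),sep="\n ")
E
python3 - <<'E'
from h import *
to([.5936,.350,.039],182.1,45)
im,W,c=look("wrist","w6");bays(im,W);held(W)
E
```

```text
t 14.3 pos [0.5914 0.3512 0.0983] ax -177.87 w 0.0511 F [ 0.4  0.5 -1.6]
 turn 1 x [0.002 0.005 0.001]  shift total [-0.009 -0.005  0.237] = 2 x [-0.0044 -0.0026  0.1186]
discs
 {'px': [140, 47], 'n': 5747, 'c': [479.5, 250.7], 'size': [43.6, 42.8], 'ang': 66.1, 'z': [16.0, 17.0, 19.0]}
 {'px': [318, 47], 'n': 5719, 'c': [475.8, 345.8], 'size': [42.9, 43.0], 'ang': 40.1, 'z': [16.0, 17.0, 19.0]}
 {'px': [169, 256], 'n': 3406, 'c': [597.4, 255.7], 'size': [42.8, 43.0], 'ang': 11.8, 'z': [16.0, 17.0, 18.0]}
white
 {'px': [144, 75], 'n': 15117, 'c': [494.4, 250.3], 'size': [75.6, 60.6], 'ang': 2.5, 'z': [16.0, 17.0, 18.0]}
 {'px': [319, 75], 'n': 16522, 'c': [490.6, 346.6], 'size': [75.6, 61.7], 'ang': 2.2, 'z': [16.0, 17.0, 18.0]}
 {'px': [163, 252], 'n': 14053, 'c': [598.4, 254.2], 'size': [104.6, 60.5], 'ang': 2.2, 'z': [16.0, 17.0, 18.0]}
 {'px': [320, 187], 'n': 2429, 'c': [549.9, 349.1], 'size': [15.0, 61.3], 'ang': 2.2, 'z': [16.0, 17.0, 18.0]}
held
 {'px': [322, 318], 'n': 29558, 'c': [586.8, 351.8], 'size': [86.6, 54.0], 'ang': 3.3, 'z': [112.0, 120.0, 122.0]}
```

Emit:
step_arm(
  plan=[
    [[-0.01,-0.006,0.08],[0,0,0],1],
    [[0,0,0.08],[0,0,0],1],
    [[0,0,0.04],[0,0,0],1],
    [[0,0,0.02],[0,0,0],1],
    [[0,0,0.015],[0,0,0],1],
    [[0,0,0],[0,0,0],1],
    [[0,0,0],[0,0,0],1],
  ],
)

```text
time_s: 15.05
eef_pos: [0.594, 0.3503, 0.0391]
eef_rot: [0.002, -0.019, 1.0, 0.001]
wrist_force: [1.1, -2.6, 3.8]
gripper_width: 0.0514
gripper_force: 49.9
```

Emit:
step_arm(
  plan=[
    [[0,0,0],[0,0,0],-0.6],
    [[0,0,0],[0,0,0],-0.6],
    [[0,0,0],[0,0,0],-0.6],
    [[0,0,-0.06],[0,0,0],-0.6],
    [[0,0,-0.18],[0,0,0],-0.6],
    [[0,0,-0.18],[0,0,0],-1],
    [[0,0,-0.18],[0,0,0],-1],
    [[0.1,-0.17,-0.18],[0,0,0],-1],
    [[0.1,-0.17,-0.1],[0,0,0],-1],
    [[0.1,-0.17,0],[0,0,0],-1],
    [[0.1,-0.17,0],[0,0,0],-1],
    [[0.1,-0.17,0],[0,0,0],-1],
  ],
)

```text
time_s: 16.25
eef_pos: [0.4825, 0.1466, 0.2445]
eef_rot: [0.001, -0.019, 1.0, 0.0]
wrist_force: [0.9, -0.2, 1.3]
gripper_width: 0.0855
gripper_force: 0.0
```

Emit:
step_arm(
  plan=[
    [[0,-0.17,0],[0,0,0],-1],
    [[0,-0.17,0],[0,0,0],-1],
    [[0,-0.17,0],[0,0,0],-1],
    [[0,-0.17,0],[0,0,0],-1],
    [[0,-0.17,0],[0,0,0],-1],
    [[0,0,0],[0,0,0],-1],
    [[0,0,0],[0,0,0],-1],
    [[0,0,0],[0,0,0],-1],
  ],
)

```text
time_s: 17.05
eef_pos: [0.4916, -0.0637, 0.2436]
eef_rot: [0.0, -0.019, 1.0, 0.0]
wrist_force: [0.2, 0.7, 0.4]
gripper_width: 0.0857
gripper_force: 0.0
```

```bash
python3 - <<'E'
from h import *
im,W,c=look("wrist","w7");print(*packs(im,W),sep="\n")
to([.4165,-.0237,.1],180.5,45)
E
```

```text
{'px': [201, 103], 'n': 6753, 'c': [402.9, -175.2], 'size': [52.6, 95.1], 'ang': 78.5, 'z': [38.0, 45.0, 48.0]}
{'px': [372, 111], 'n': 6559, 'c': [402.9, -23.7], 'size': [95.1, 52.2], 'ang': 0.5, 'z': [38.0, 45.0, 48.0]}
{'px': [212, 229], 'n': 4956, 'c': [517.7, -169.9], 'size': [94.5, 52.6], 'ang': 4.2, 'z': [38.0, 45.0, 48.0]}
t 17.1 pos [ 0.4916 -0.0634  0.2435] ax -177.74 w 0.0855 F [ 0.2 -0.   0.1]
 turn 1 x [0.    0.001 0.039]  shift total [0.299 0.161 0.574] = 4 x [0.0748 0.0403 0.1435]
```

Emit:
step_arm(
  plan=[
    [[0,0,0],[0,0,-0.043],-1],
    [[-0.024,-0.144,0.1],[0,0,0],-1],
    [[-0.024,-0.144,0.1],[0,0,0],-1],
    [[-0.025,-0.144,0.1],[0,0,0],-1],
    [[0,0,0.15],[0,0,0],-1],
    [[0,0,0.15],[0,0,0],-1],
    [[0,0,0],[0,0,0],-1],
    [[0,0,0],[0,0,0],-1],
  ],
)

```text
time_s: 17.9
eef_pos: [0.5175, -0.1696, 0.0932]
eef_rot: [-0.001, -0.037, 0.999, 0.0]
wrist_force: [0.4, -0.9, 0.6]
gripper_width: 0.0852
gripper_force: 0.0
```

```bash
python3 - <<'E'
from h import *
im,W,c=look("wrist","w8");print(*packs(im,W),sep="\n")
to([.5177,-.1697,.024],184.2,45)
E
```

```text
{'px': [325, 77], 'n': 15776, 'c': [414.0, -177.6], 'size': [52.2, 72.0], 'ang': 78.5, 'z': [38.0, 44.0, 48.0]}
{'px': [600, 85], 'n': 9925, 'c': [413.2, -30.1], 'size': [75.4, 41.7], 'ang': 1.9, 'z': [36.0, 40.0, 47.0]}
{'px': [321, 263], 'n': 14405, 'c': [517.8, -169.8], 'size': [95.0, 52.1], 'ang': 4.1, 'z': [38.0, 45.0, 48.0]}
t 17.95 pos [ 0.5188 -0.1704  0.0948] ax -175.78 w 0.0852 F [ 0.1 -0.1  0.9]
 turn 1 x [-0.001  0.002  0.   ]  shift total [0.004 0.003 0.283] = 2 x [0.0021 0.0015 0.1416]
```

Emit:
step_arm(
  plan=[
    [[0.002,0.001,0.12],[0,0,0],-1],
    [[0,0,0.1],[0,0,0],-1],
    [[0,0,0.063],[0,0,0],-1],
    [[0,0,0],[0,0,0],1],
    [[0,0,0],[0,0,0],1],
    [[0,0,0],[0,0,0],1],
    [[0,0,0],[0,0,0],1],
    [[0,0,0],[0,0,0],1],
    [[0,0,0],[0,0,0],1],
    [[0,0,-0.1],[0,0,0],1],
    [[0,0,-0.15],[0,0,0],1],
    [[0,0,-0.15],[0,0,0.046],1],
  ],
)

```text
time_s: 19.15
eef_pos: [0.5163, -0.1704, 0.123]
eef_rot: [-0.001, -0.018, 1.0, 0.0]
wrist_force: [0.1, 0.1, -2.1]
gripper_width: 0.0509
gripper_force: 48.2
```

Emit:
step_arm(
  plan=[
    [[-0.03,0.169,-0.1],[0,0,0],1],
    [[-0.04,0.169,-0.1],[0,0,0],1],
    [[-0.04,0.169,0],[0,0,0],1],
    [[-0.04,0.169,0],[0,0,0],1],
    [[-0.04,0.169,0],[0,0,0],1],
    [[-0.04,0.169,0],[0,0,0],1],
    [[-0.04,0.169,0],[0,0,0],1],
    [[-0.04,0.169,0],[0,0,0],1],
    [[-0.04,0.169,0.12],[0,0,0],1],
    [[-0.03,0.165,0.15],[0,0,0],1],
    [[0,0,0],[0,0,0],1],
    [[0,0,0],[0,0,0],1],
  ],
)

```text
time_s: 20.35
eef_pos: [0.5943, 0.2474, 0.1086]
eef_rot: [-0.002, -0.019, 1.0, -0.001]
wrist_force: [0.5, -0.4, -1.7]
gripper_width: 0.0512
gripper_force: 48.7
```

```bash
python3 - <<'E'
from h import *
im,W,c=look("wrist","w9")
to([.5975,.255,.039],182.1,45);bays(im,W);held(W)
E
```

```text
t 20.4 pos [0.5957 0.2468 0.1105] ax -177.91 w 0.0512 F [-0.  -1.1 -1.8]
 turn 1 x [-0.001 -0.001 -0.   ]  shift total [-0.009  0.032  0.286] = 2 x [-0.0043  0.0162  0.1429]
discs
 {'px': [335, 58], 'n': 5034, 'c': [481.1, 250.7], 'size': [42.7, 42.6], 'ang': 3.4, 'z': [16.0, 17.0, 19.0]}
 {'px': [504, 58], 'n': 5048, 'c': [477.4, 345.9], 'size': [42.7, 43.4], 'ang': 48.4, 'z': [16.0, 17.0, 19.0]}
white
 {'px': [337, 77], 'n': 16220, 'c': [492.6, 251.7], 'size': [82.0, 61.8], 'ang': 2.3, 'z': [16.0, 17.0, 18.0]}
 {'px': [507, 77], 'n': 15892, 'c': [488.9, 347.4], 'size': [82.0, 61.5], 'ang': 2.1, 'z': [16.0, 17.0, 18.0]}
 {'px': [335, 188], 'n': 1899, 'c': [553.9, 254.1], 'size': [12.5, 61.4], 'ang': 2.3, 'z': [16.0, 17.0, 18.0]}
 {'px': [452, 252], 'n': 682, 'c': [595.9, 325.5], 'size': [20.4, 103.9], 'ang': 83.6, 'z': [16.0, 17.0, 18.0]}
held
 {'px': [319, 317], 'n': 29419, 'c': [590.6, 247.0], 'size': [89.0, 54.1], 'ang': 1.6, 'z': [122.0, 130.0, 132.0]}
```

Emit:
step_arm(
  plan=[
    [[-0.011,0.032,0.08],[0,0,0],1],
    [[0,0,0.08],[0,0,0],1],
    [[0,0,0.06],[0,0,0],1],
    [[0,0,0.03],[0,0,0],1],
    [[0,0,0.02],[0,0,0],1],
    [[0,0,0.01],[0,0,0],1],
    [[0,0,0],[0,0,0],1],
    [[0,0,0],[0,0,0],1],
  ],
)

```text
time_s: 21.2
eef_pos: [0.5988, 0.2552, 0.0414]
eef_rot: [0.001, -0.018, 1.0, 0.0]
wrist_force: [0.9, -0.6, -2.0]
gripper_width: 0.0512
gripper_force: 48.7
```

Emit:
step_arm(
  plan=[
    [[0.003,0,0.01],[0,0,0],1],
    [[0,0,0],[0,0,0],1],
    [[0,0,0],[0,0,0],-0.6],
    [[0,0,0],[0,0,0],-0.6],
    [[0,0,0],[0,0,0],-0.6],
    [[0,0,-0.06],[0,0,0],-0.6],
    [[0,0,-0.18],[0,0,0],-0.6],
    [[0,0,-0.18],[0,0,0],-1],
    [[0,0,-0.18],[0,0,0],-1],
    [[0.13,-0.13,-0.15],[0,0,0],-1],
    [[0.13,-0.15,0],[0,0,0],-1],
    [[0.13,-0.15,0],[0,0,0],-1],
  ],
)

```text
time_s: 22.4
eef_pos: [0.5088, 0.1488, 0.2225]
eef_rot: [0.002, -0.019, 1.0, 0.0]
wrist_force: [-0.5, -0.9, -0.2]
gripper_width: 0.0857
gripper_force: 0.0
```

Emit:
step_arm(
  plan=[
    [[0,-0.17,0],[0,0,0],-1],
    [[0,-0.17,0],[0,0,0],-1],
    [[0,-0.17,0],[0,0,0],-1],
    [[0,-0.17,0],[0,0,0],-1],
    [[0,0,0],[0,0,0],-1],
    [[0,0,0],[0,0,0],-1],
    [[0,0,0],[0,0,0],-1],
  ],
)

```text
time_s: 23.1
eef_pos: [0.515, -0.0197, 0.2202]
eef_rot: [0.0, -0.018, 1.0, 0.0]
wrist_force: [-0.8, 1.0, -0.1]
gripper_width: 0.0854
gripper_force: 0.0
```

```bash
python3 - <<'E'
from h import *
im,W,c=look("wrist","w10");print(*packs(im,W),sep="\n")
to([.403,-.0237,.024],180.5,45)
E
```

```text
{'px': [135, 69], 'n': 8539, 'c': [402.9, -174.8], 'size': [52.5, 95.2], 'ang': 78.3, 'z': [38.0, 45.0, 48.0]}
{'px': [323, 76], 'n': 8188, 'c': [402.9, -23.5], 'size': [95.0, 51.7], 'ang': 0.5, 'z': [38.0, 45.0, 48.0]}
t 23.15 pos [ 0.5149 -0.0194  0.2201] ax -177.87 w 0.0855 F [-0.4  0.1  0.3]
 turn 1 x [0.    0.001 0.036]  shift total [ 0.448 -0.013  0.784] = 6 x [ 0.0746 -0.0022  0.1307]
```

View pics/w10.png

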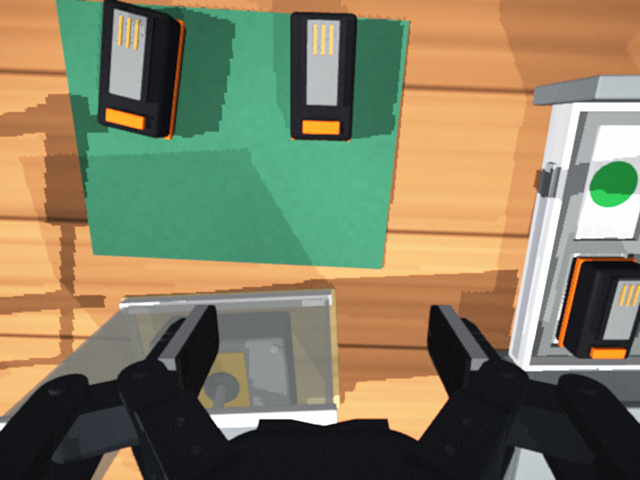

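Two packs are left at (135,70) and (323,76), and the pack in bay 3 is seated at (600,310). Next is pack B.

Emit:
step_arm(
  plan=[
    [[0,0,0],[0,0,0.036],-1],
    [[0.112,-0.003,0.1],[0,0,0],-1],
    [[0.112,-0.003,0.1],[0,0,0],-1],
    [[0.112,-0.003,0.15],[0,0,0],-1],
    [[0.112,-0.003,0.15],[0,0,0],-1],
    [[0,0,0],[0,0,0],-1],
    [[0,0,0],[0,0,0],-1],
    [[0,0,0],[0,0,0],-1],
  ],
)

```text
time_s: 23.95
eef_pos: [0.4054, -0.0244, 0.0966]
eef_rot: [0.002, -0.004, 1.0, -0.0]
wrist_force: [1.9, 0.1, -1.7]
gripper_width: 0.0856
gripper_force: 0.0
```

```bash
python3 - <<'E'
from h import *
im,W,c=look("wrist","w11");print(*packs(im,W),sep="\n")
to([.403,-.0237,.024],180.5,45)
E
```

```text
{'px': [58, 253], 'n': 14891, 'c': [402.2, -174.7], 'size': [52.9, 94.7], 'ang': 78.3, 'z': [37.0, 45.0, 48.0]}
{'px': [323, 255], 'n': 14089, 'c': [402.3, -23.4], 'size': [94.2, 52.3], 'ang': 0.7, 'z': [38.0, 45.0, 48.0]}
t 24.0 pos [ 0.4057 -0.0246  0.0969] ax -179.55 w 0.0858 F [ 0.1 -1.1  0.4]
 turn 1 x [-0.001  0.006 -0.001]  shift total [0.011 0.004 0.292] = 2 x [0.0055 0.0018 0.1458]
```

Emit:
step_arm(
  plan=[
    [[0.01,0.004,0.12],[0,0,0],-1],
    [[0,0,0.1],[0,0,0],-1],
    [[0,0,0.072],[0,0,0],-1],
    [[0,0,0],[0,0,0],1],
    [[0,0,0],[0,0,0],1],
    [[0,0,0],[0,0,0],1],
    [[0,0,0],[0,0,0],1],
    [[0,0,0],[0,0,0],1],
    [[0,0,0],[0,0,0],1],
    [[0,0,-0.1],[0,0,0],1],
    [[0,0,-0.15],[0,0,0],1],
    [[0,0,-0.15],[0,0,-0.036],1],
  ],
)

```text
time_s: 25.2
eef_pos: [0.3995, -0.0231, 0.1226]
eef_rot: [-0.001, -0.018, 1.0, 0.0]
wrist_force: [0.8, 0.2, -2.1]
gripper_width: 0.0511
gripper_force: 48.3
```

Emit:
step_arm(
  plan=[
    [[-0.038,0.163,-0.15],[0,0,0],1],
    [[-0.038,0.163,-0.15],[0,0,0],1],
    [[-0.038,0.163,0],[0,0,0],1],
    [[-0.038,0.163,0],[0,0,0],1],
    [[-0.038,0.163,0],[0,0,0],1],
    [[-0.038,0.163,0],[0,0,0],1],
    [[-0.038,0.163,0],[0,0,0],1],
    [[-0.038,0.163,0],[0,0,0],1],
    [[-0.038,0.163,0],[0,0,0],1],
    [[0,0,0],[0,0,0],1],
    [[0,0,0],[0,0,0],1],
    [[0,0,0],[0,0,0],1],
  ],
)

```text
time_s: 26.4
eef_pos: [0.4705, 0.3364, 0.1881]
eef_rot: [-0.0, -0.018, 1.0, -0.0]
wrist_force: [0.5, 0.8, -2.5]
gripper_width: 0.051
gripper_force: 48.8
```

```bash
python3 - <<'E'
from h import *
im,W,c=look("wrist","w12")
to([.4757,.3457,.039],182.1,45);bays(im,W);held(W)
E
```

```text
t 26.45 pos [0.4707 0.3361 0.1883] ax -178.0 w 0.051 F [-0.3  0.6 -2.2]
 turn 1 x [-0.001 -0.001 -0.002]  shift total [-0.021  0.037  0.597] = 4 x [-0.0053  0.0094  0.1493]
discs
 {'px': [224, 226], 'n': 1769, 'c': [481.2, 251.0], 'size': [41.9, 42.3], 'ang': 81.9, 'z': [16.0, 17.0, 19.0]}
white
 {'px': [218, 225], 'n': 7280, 'c': [482.0, 250.0], 'size': [104.9, 61.4], 'ang': 2.4, 'z': [16.0, 17.0, 18.0]}
 {'px': [332, 183], 'n': 2454, 'c': [439.9, 343.9], 'size': [27.5, 62.9], 'ang': 2.2, 'z': [16.0, 17.0, 18.0]}
held
 {'px': [320, 318], 'n': 29411, 'c': [466.1, 336.4], 'size': [85.8, 54.0], 'ang': 2.5, 'z': [203.0, 211.0, 213.0]}
```

Emit:
step_arm(
  plan=[
    [[-0.029,0.037,0.12],[0,0,0],1],
    [[0,0,0.12],[0,0,0],1],
    [[0,0,0.12],[0,0,0],1],
    [[0,0,0.1],[0,0,0],1],
    [[0,0,0.06],[0,0,0],1],
    [[0,0,0.03],[0,0,0],1],
    [[0,0,0.02],[0,0,0],1],
    [[0,0,0.012],[0,0,0],1],
    [[0,0,0.008],[0,0,0],1],
    [[0,0,0],[0,0,0],1],
    [[0,0,0],[0,0,0],1],
  ],
)

```text
time_s: 27.55
eef_pos: [0.4783, 0.347, 0.0416]
eef_rot: [0.0, -0.018, 1.0, 0.0]
wrist_force: [-0.8, -1.0, -2.5]
gripper_width: 0.0513
gripper_force: 48.7
```

Emit:
step_arm(
  plan=[
    [[0,0,0.01],[0,0,0],1],
    [[0,0,0],[0,0,0],1],
    [[0,0,0],[0,0,0],-0.6],
    [[0,0,0],[0,0,0],-0.6],
    [[0,0,0],[0,0,0],-0.6],
    [[0,0,-0.06],[0,0,0],-0.6],
    [[0,0,-0.18],[0,0,0],-0.6],
    [[0,0,-0.18],[0,0,0],-1],
    [[0,0,-0.18],[0,0,0],-1],
    [[0,-0.18,0],[0,0,0],-1],
    [[0,-0.18,0],[0,0,0],-1],
    [[0,-0.18,0],[0,0,0],-1],
  ],
)

```text
time_s: 28.75
eef_pos: [0.4829, 0.2108, 0.1904]
eef_rot: [0.001, -0.019, 1.0, 0.0]
wrist_force: [0.6, -0.8, -0.1]
gripper_width: 0.0855
gripper_force: 0.0
```

Emit:
step_arm(
  plan=[
    [[0,-0.18,0],[0,0,0],-1],
    [[0,-0.18,0],[0,0,0],-1],
    [[0,-0.18,0],[0,0,0],-1],
    [[0,-0.18,0],[0,0,0],-1],
    [[0,-0.18,0],[0,0,0],-1],
    [[0,-0.18,0],[0,0,0],-1],
    [[0,-0.18,0],[0,0,0.153],-1],
    [[0,0,0],[0,0,0.153],-1],
    [[0,0,0],[0,0,0],-1],
    [[0,0,0],[0,0,0],-1],
    [[0,0,0],[0,0,0],-1],
  ],
)

```text
time_s: 29.85
eef_pos: [0.4941, -0.1021, 0.1888]
eef_rot: [0.0, 0.1, 0.995, 0.0]
wrist_force: [-0.6, 0.3, -0.7]
gripper_width: 0.0853
gripper_force: 0.0
```

```bash
python3 - <<'E'
from h import *
im,W,c=look("wrist","w13");print(*packs(im,W),sep="\n")
to([.403,-.175,.024],168.3,45)
E
```

```text
{'px': [201, 125], 'n': 9104, 'c': [402.5, -175.0], 'size': [52.6, 94.8], 'ang': 78.9, 'z': [38.0, 45.0, 48.0]}
t 29.9 pos [ 0.4941 -0.102   0.1887] ax 168.48 w 0.0853 F [0.6 0.4 0.8]
 turn 1 x [0.    0.    0.004]  shift total [ 0.298 -0.36   0.659] = 5 x [ 0.0595 -0.0719  0.1318]
```

Emit:
step_arm(
  plan=[
    [[0.1,-0.12,0.06],[0,0,0],-1],
    [[0.1,-0.12,0.1],[0,0,0],-1],
    [[0.1,-0.12,0.1],[0,0,0],-1],
    [[0,0,0.1],[0,0,0],-1],
    [[0,0,0],[0,0,0],-1],
    [[0,0,0],[0,0,0],-1],
    [[0,0,0],[0,0,0],-1],
  ],
)

```text
time_s: 30.6
eef_pos: [0.4038, -0.1759, 0.1]
eef_rot: [0.001, 0.101, 0.995, -0.001]
wrist_force: [0.3, -0.3, 0.4]
gripper_width: 0.0855
gripper_force: 0.0
```

```bash
python3 - <<'E'
from h import *
im,W,c=look("wrist","w14");print(*packs(im,W),sep="\n")
to([.4027,-.175,.024],168.6,45)
E
```

```text
{'px': [322, 256], 'n': 13643, 'c': [402.4, -175.2], 'size': [52.2, 94.6], 'ang': 78.4, 'z': [38.0, 45.0, 48.0]}
t 30.65 pos [ 0.4039 -0.176   0.1001] ax 168.4 w 0.0853 F [0.3 0.1 0.3]
 turn 1 x [-0.001  0.003 -0.005]  shift total [0.006 0.003 0.304] = 2 x [0.0028 0.0014 0.1521]
```

Emit:
step_arm(
  plan=[
    [[0.005,0.003,0.12],[0,0,0],-1],
    [[0,0,0.11],[0,0,0],-1],
    [[0,0,0.074],[0,0,0],-1],
    [[0,0,0],[0,0,0],1],
    [[0,0,0],[0,0,0],1],
    [[0,0,0],[0,0,0],1],
    [[0,0,0],[0,0,0],1],
    [[0,0,0],[0,0,0],1],
    [[0,0,0],[0,0,0],1],
    [[0,0,-0.15],[0,0,0],1],
    [[0,0,-0.15],[0,0,-0.153],1],
    [[0,0,-0.18],[0,0,-0.153],1],
  ],
)

```text
time_s: 31.85
eef_pos: [0.4, -0.1741, 0.1427]
eef_rot: [-0.001, -0.02, 1.0, 0.001]
wrist_force: [0.4, -0.1, -2.7]
gripper_width: 0.0512
gripper_force: 48.6
```

Emit:
step_arm(
  plan=[
    [[-0.037,0.169,-0.15],[0,0,0],1],
    [[-0.037,0.169,-0.1],[0,0,0],1],
    [[-0.037,0.169,0],[0,0,0],1],
    [[-0.037,0.169,0],[0,0,0],1],
    [[-0.037,0.169,0],[0,0,0],1],
    [[-0.037,0.169,0],[0,0,0],1],
    [[-0.037,0.169,0],[0,0,0],1],
    [[-0.037,0.169,0],[0,0,0],1],
    [[-0.037,0.169,0],[0,0,0],1],
    [[-0.037,0.165,0],[0,0,0],1],
    [[0,0,0],[0,0,0],1],
    [[0,0,0],[0,0,0],1],
  ],
)

```text
time_s: 33.05
eef_pos: [0.477, 0.2449, 0.1998]
eef_rot: [-0.0, -0.019, 1.0, -0.0]
wrist_force: [-0.4, -0.4, -1.8]
gripper_width: 0.0511
gripper_force: 48.8
```

```bash
python3 - <<'E'
from h import *
im,W,c=look("wrist","w15")
to([.4805,.2505,.039],182.1,45);bays(im,W);held(W)
E
```

```text
t 33.1 pos [0.4771 0.244  0.1998] ax -177.9 w 0.0513 F [-0.5 -0.7 -2.6]
 turn 1 x [-0.001 -0.001  0.   ]  shift total [-0.015  0.026  0.643] = 4 x [-0.0037  0.0064  0.1608]
discs
white
 {'px': [329, 181], 'n': 2699, 'c': [446.0, 249.4], 'size': [32.8, 62.3], 'ang': 2.3, 'z': [16.0, 17.0, 18.0]}
 {'px': [438, 218], 'n': 1204, 'c': [477.9, 346.9], 'size': [104.0, 61.6], 'ang': 2.2, 'z': [16.0, 17.0, 18.0]}
held
 {'px': [317, 318], 'n': 28864, 'c': [473.3, 244.5], 'size': [87.5, 54.5], 'ang': 2.2, 'z': [214.0, 222.0, 224.0]}
```

Emit:
step_arm(
  plan=[
    [[-0.02,0.026,0.12],[0,0,0],1],
    [[0,0,0.12],[0,0,0],1],
    [[0,0,0.12],[0,0,0],1],
    [[0,0,0.12],[0,0,0],1],
    [[0,0,0.08],[0,0,0],1],
    [[0,0,0.035],[0,0,0],1],
    [[0,0,0.02],[0,0,0],1],
    [[0,0,0.015],[0,0,0],1],
    [[0,0,0.013],[0,0,0],1],
    [[0,0,0],[0,0,0],1],
    [[0,0,0],[0,0,0],1],
  ],
)

```text
time_s: 34.2
eef_pos: [0.4828, 0.2511, 0.0401]
eef_rot: [0.001, -0.018, 1.0, 0.0]
wrist_force: [-0.4, 0.2, -2.4]
gripper_width: 0.0515
gripper_force: 48.8
```

Emit:
step_arm(
  plan=[
    [[0,0,0.005],[0,0,0],1],
    [[0,0,0],[0,0,0],1],
    [[0,0,0],[0,0,0],-0.6],
    [[0,0,0],[0,0,0],-0.6],
    [[0,0,0],[0,0,0],-0.6],
    [[0,0,-0.06],[0,0,0],-0.6],
    [[0,0,-0.18],[0,0,0],-0.6],
    [[0,0,-0.18],[0,0,0],-0.6],
    [[0,0,-0.18],[0,0,0],0],
    [[0,0,-0.18],[0,0,0],0.4],
    [[0,0,-0.1],[0,0,0.182],0.4],
    [[0,0,0],[0,0,0.182],0.4],
  ],
)

```text
time_s: 35.4
eef_pos: [0.4848, 0.2518, 0.2653]
eef_rot: [0.005, 0.127, 0.992, 0.002]
wrist_force: [-0.1, 0.6, 0.0]
gripper_width: 0.0253
gripper_force: 0.0
```

Emit:
step_arm(
  plan=[
    [[0,0,0],[0,0,0.182],0.4],
    [[0,0,0],[0,0,0.182],0.4],
    [[0,0,0],[0,0,0.182],0.4],
    [[0,0,0],[0,0,0.182],0.4],
    [[0,0,0],[0,0,0.182],0.4],
    [[0,0,0],[0,0,0.182],0.4],
    [[0,0,0],[0,0,0.182],0.4],
    [[0,0,0],[0,0,0.182],0.4],
    [[0,0,0],[0,0,0.182],0.4],
    [[0,0,0],[0,0,0],0.4],
    [[0,0,0],[0,0,0],0.4],
    [[0,0,0],[0,0,0],0.4],
  ],
)

```text
time_s: 36.6
eef_pos: [0.4823, 0.2509, 0.2586]
eef_rot: [0.0, 0.694, 0.72, 0.0]
wrist_force: [0.0, -0.3, -0.5]
gripper_width: 0.0258
gripper_force: 0.0
```

```bash
python3 - <<'E'
from h import *
to([.357,.2935,.05],92.2,45)
im,W,c=look("scene","s5")
cv2.imwrite("pics/s5c.png",cv2.resize(im[190:370,340:540],None,fx=3,fy=3,interpolation=cv2.INTER_CUBIC))
H,S,V=cv2.split(cv2.cvtColor(im,cv2.COLOR_BGR2HSV));z=W[...,2]
print(*blobs((z>.045)&(z<.07)&(W[...,0]>.32)&(W[...,0]<.375)&(W[...,1]>.2)&(W[...,1]<.4),W,20),sep="\n")
im,W,c=look("wrist","w16");z=W[...,2]
print(*blobs((z>.05)&(z<.07)&(W[...,0]>.32)&(W[...,0]<.375)&(W[...,1]>.2)&(W[...,1]<.4),W,200),sep="\n")
E
```

```text
t 36.6 pos [0.4823 0.2509 0.2586] ax 92.12 w 0.0258 F [ 0.  -0.3 -0.5]
 turn 1 x [ 0.001 -0.    -0.002]  shift total [ 0.189 -0.494  0.834] = 6 x [ 0.0316 -0.0824  0.1391]
{'px': [385, 206], 'n': 82, 'c': [362.1, 270.4], 'size': [17.9, 87.7], 'ang': 3.9, 'z': [52.0, 60.0, 66.0]}
{'px': [191, 157], 'n': 2070, 'c': [364.6, 293.7], 'size': [24.0, 130.2], 'ang': 1.8, 'z': [58.0, 61.0, 63.0]}
```

View pics/s5c.png

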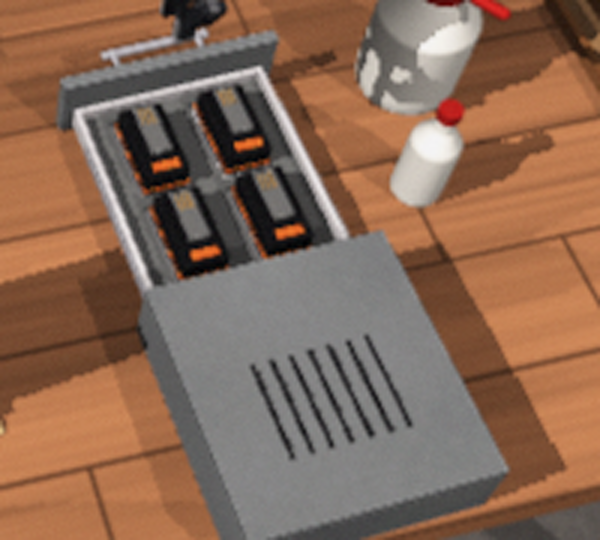

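All four packs sit in their recesses. I check their heights while hovering above the handle.

Emit:
step_arm(
  plan=[
    [[0.06,-0.16,0.1],[0,0,0],0.4],
    [[0.06,-0.16,0.1],[0,0,0],0.4],
    [[0.069,-0.17,0.15],[0,0,0],0.4],
    [[0,0,0.15],[0,0,0],0.4],
    [[0,0,0],[0,0,0],0.4],
    [[0,0,0],[0,0,0],0.4],
    [[0,0,0],[0,0,0],0.4],
  ],
)

```text
time_s: 37.4
eef_pos: [0.367, 0.292, 0.1413]
eef_rot: [0.001, 0.695, 0.719, 0.002]
wrist_force: [-0.5, 0.1, 0.1]
gripper_width: 0.026
gripper_force: 0.0
```

```bash
python3 - <<'E'
from h import *
im,W,c=look("wrist","w17");z=W[...,2]
print(*blobs((z>.05)&(z<.07)&(W[...,0]>.32)&(W[...,0]<.366)&(W[...,1]>.2)&(W[...,1]<.4),W,200),sep="\n")
to([.3585,.2935,.05],92.2,45)
im,W,c=look("scene","s6");z=W[...,2]
for n,b in (("1",(.482,.2505)),("2",(.478,.3457)),("3",(.5995,.255)),("4",(.596,.350))):
    m=(abs(W[...,0]-b[0])<.045)&(abs(W[...,1]-b[1])<.023);q=W[m]
    A=np.c_[q[:,:2]-b,np.ones(len(q))];k=np.linalg.lstsq(A,q[:,2],rcond=None)[0];print(n,len(q),np.round(np.percentile(q[:,2],[5,25,50,75,95])*1000),"tilt",np.round(k[:2],3))
E
```

```text
{'px': [311, 243], 'n': 3444, 'c': [359.0, 294.0], 'size': [15.0, 129.9], 'ang': 0.7, 'z': [59.0, 62.0, 63.0]}
t 37.45 pos [0.3672 0.2921 0.1414] ax 91.92 w 0.0254 F [-0.5  0.4 -0.1]
 turn 1 x [ 0.005 -0.002 -0.006]  shift total [ 0.007 -0.034  0.366] = 3 x [ 0.0024 -0.0115  0.1219]
1 307 [51. 56. 59. 62. 66.] tilt [-0.061  0.072]
2 308 [50. 55. 59. 62. 66.] tilt [-0.042  0.03 ]
3 363 [50. 54. 59. 62. 65.] tilt [-0.092  0.033]
4 354 [49. 55. 59. 62. 66.] tilt [-0.09   0.018]
```

Emit:
step_arm(
  plan=[
    [[0.005,-0.034,0.06],[0,0,0],0.4],
    [[0,0,0.02],[0,0,0],0.4],
    [[0,0,0],[0,0,0],0.4],
    [[0,0,0],[0,0,0],0.4],
  ],
)

```text
time_s: 37.9
eef_pos: [0.3573, 0.2926, 0.1197]
eef_rot: [0.0, 0.695, 0.719, 0.0]
wrist_force: [0.3, 0.2, -0.1]
gripper_width: 0.0258
gripper_force: 0.0
```

```bash
python3 - <<'E'
from h import *
to([.3585,.2935,.05],92.2,45)
E
```

```text
t 37.9 pos [0.3573 0.2926 0.1197] ax 91.95 w 0.0258 F [ 0.3  0.2 -0.1]
 turn 1 x [ 0.001 -0.    -0.006]  shift total [0.004 0.005 0.279] = 2 x [0.0018 0.0026 0.1395]
```

Emit:
step_arm(
  plan=[
    [[0,0.004,0.1],[0,0,0],0.4],
    [[0,0,0.1],[0,0,0],0.4],
    [[0,0,0.06],[0,0,0],0.4],
    [[0,0,0.015],[0,0,0],0.4],
    [[0,0,0],[0,0,0],1],
    [[0,0,0],[0,0,0],1],
    [[0,0,0],[0,0,0],1],
    [[0,0,0],[0,0,0],1],
    [[0,0,0],[0,0,0],1],
  ],
  grip_force=40,
)

```text
time_s: 38.8
eef_pos: [0.358, 0.2927, 0.0509]
eef_rot: [0.0, 0.695, 0.719, 0.001]
wrist_force: [1.2, -0.8, 0.2]
gripper_width: 0.0098
gripper_force: 39.3
```

Emit:
step_arm(
  plan=[
    [[0,0.03,0],[0,0,0],1],
    [[0,0.06,0],[0,0,0],1],
    [[0,0.09,0],[0,0,0],1],
    [[0,0.1,0],[0,0,0],1],
    [[0,0.1,0],[0,0,0],1],
    [[0,0.1,0],[0,0,0],1],
    [[0,0.1,0],[0,0,0],1],
    [[0,0.1,0],[0,0,0],1],
    [[0,0.1,0],[0,0,0],1],
    [[0,0.08,0],[0,0,0],1],
    [[0,0.06,0],[0,0,0],1],
    [[0,0.04,0],[0,0,0],1],
  ],
)

```text
time_s: 40.0
eef_pos: [0.5988, 0.3019, 0.0509]
eef_rot: [-0.0, 0.695, 0.719, 0.001]
wrist_force: [-1.4, 4.1, 3.7]
gripper_width: 0.0093
gripper_force: 40.3
```

```bash
python3 - <<'E'
from h import *
to([.620,.3032,.05],92.2,45)
E
```

```text
t 40.0 pos [0.5988 0.3019 0.0509] ax 91.94 w 0.0093 F [-1.4  4.1  3.7]
 turn 1 x [ 0.002 -0.003 -0.006]  shift total [0.002 0.085 0.004] = 1 x [0.002  0.085  0.0036]
```

Emit:
step_arm(
  plan=[
    [[0,0.04,0],[0,0,0],1],
    [[0,0.02,0],[0,0,0],1],
    [[0,0.01,0],[0,0,0],1],
    [[0,0,0],[0,0,0],1],
    [[0,0,0],[0,0,0],1],
  ],
)

```text
time_s: 40.5
eef_pos: [0.6154, 0.3026, 0.051]
eef_rot: [-0.0, 0.695, 0.719, 0.001]
wrist_force: [0.7, 4.8, 0.7]
gripper_width: 0.0096
gripper_force: 40.1
```

Emit:
step_arm(
  plan=[
    [[0,0.01,0],[0,0,0],1],
    [[0,0.01,0],[0,0,0],1],
    [[0,0,0],[0,0,0],1],
    [[0,0,0],[0,0,0],1],
  ],
)

```text
time_s: 40.9
eef_pos: [0.6203, 0.3027, 0.0509]
eef_rot: [-0.0, 0.695, 0.719, 0.001]
wrist_force: [0.2, 6.2, 1.1]
gripper_width: 0.0095
gripper_force: 40.1
```

Emit:
step_arm(
  plan=[
    [[0,0.01,0],[0,0,0],1],
    [[0,0,0],[0,0,0],1],
    [[0,0,0],[0,0,0],1],
  ],
)

```text
time_s: 41.2
eef_pos: [0.6205, 0.3028, 0.0509]
eef_rot: [-0.002, 0.695, 0.719, -0.001]
wrist_force: [-7.7, 3.0, 7.1]
gripper_width: 0.0093
gripper_force: 40.8
```

Emit:
step_arm(
  plan=[
    [[0,0.01,0],[0,0,0],1],
    [[0,0,0],[0,0,0],1],
    [[0,0,0],[0,0,0],1],
  ],
)

```text
time_s: 41.5
eef_pos: [0.6205, 0.3028, 0.0508]
eef_rot: [-0.003, 0.694, 0.72, -0.003]
wrist_force: [-16.9, 1.6, 14.0]
gripper_width: 0.0096
gripper_force: 41.6
```

Emit:
step_arm(
  plan=[
    [[0,-0.018,0],[0,0,0],1],
    [[0,0,0],[0,0,0],0.4],
    [[0,0,0],[0,0,0],0.4],
    [[0,0,0],[0,0,0],0.4],
    [[0,0,-0.1],[0,0,0],0.4],
    [[0,0,-0.18],[0,0,0],0.4],
    [[0,0,-0.18],[0,0,0],0.4],
    [[0,-0.12,-0.15],[0,0,0],-1],
    [[0,-0.12,-0.15],[0,0,0],-1],
    [[0,-0.12,-0.15],[0,0,0],-1],
    [[-0.12,-0.12,-0.12],[0,0,0],-1],
    [[-0.12,-0.12,0],[0,0,0],-1],
  ],
)

```text
time_s: 42.7
eef_pos: [0.4751, 0.2374, 0.3121]
eef_rot: [0.003, 0.695, 0.719, 0.004]
wrist_force: [0.2, -0.4, 0.3]
gripper_width: 0.0857
gripper_force: 0.0
```

Emit:
step_arm(
  plan=[
    [[-0.18,0,0],[0,0,0],-1],
    [[-0.18,0,0],[0,0,0],-1],
    [[-0.18,0,0],[0,0,0],-1],
    [[-0.18,0,0],[0,0,0],-1],
    [[-0.18,0,0],[0,0,0],-1],
    [[-0.18,0,0],[0,0,0],-1],
    [[-0.18,0,0],[0,0,0],-1],
    [[-0.18,0,0],[0,0,0],-1],
    [[-0.18,0,0],[0,0,0],-1],
    [[-0.18,0,0],[0,0,0],-1],
    [[0,0,0],[0,0,-0.17],-1],
    [[0,0,0],[0,0,-0.17],-1],
  ],
)

```text
time_s: 43.9
eef_pos: [0.4884, -0.2149, 0.3061]
eef_rot: [-0.0, 0.592, 0.806, -0.001]
wrist_force: [-0.3, 0.8, -0.6]
gripper_width: 0.0855
gripper_force: 0.0
```

Emit:
step_arm(
  plan=[
    [[0,0,0],[0,0,-0.17],-1],
    [[0,0,0],[0,0,-0.17],-1],
    [[0,0,0],[0,0,-0.17],-1],
    [[0,0,0],[0,0,-0.17],-1],
    [[0,0,0],[0,0,-0.17],-1],
    [[0,0,0],[0,0,-0.17],-1],
    [[0,0,0],[0,0,-0.17],-1],
    [[0,0,0],[0,0,-0.17],-1],
    [[0,0,0],[0,0,0],-1],
    [[0,0,0],[0,0,0],-1],
  ],
)

```text
time_s: 44.9
eef_pos: [0.4888, -0.2127, 0.3065]
eef_rot: [-0.0, 0.103, 0.995, -0.0]
wrist_force: [-0.1, -0.3, -0.4]
gripper_width: 0.0856
gripper_force: 0.0
```

```bash
cat >> h.py <<'E'
def seg(im,W):
    H,S,V=cv2.split(cv2.cvtColor(im,cv2.COLOR_BGR2HSV));z=W[...,2]
    red=((H<6)|(H>174))&(S>150)&(V>70); yel=(H>18)&(H<32)&(S>170)&(V>110)
    return red,yel,S,V,z
E
python3 - <<'E'
from h import *
to([.504,-.426,.25],169.1,45)
im,W,c=look("wrist","w18");red,yel,S,V,z=seg(im,W)
X,Y=W[...,0],W[...,1]
print("rod",*blobs(red&(Y<-.3)&(z>.1),W,200),sep="\n ")
print("shaft",*blobs(yel&(Y<-.3)&(z>.12),W,100),sep="\n ")
print("lever",*blobs(red&(Y>-.25)&(z>.1)&(X>.6),W,50),sep="\n ")
print("screen",*blobs((abs(z-.175)<.008)&(Y>-.3)&(X>.55),W,100),sep="\n ")
im,W,c=look("scene","s7");z=W[...,2]
print("cab/front",*blobs((abs(z-.086)<.008)&(W[...,1]>.15)&(W[...,0]>.5),W,300),sep="\n ")
E
```

```text
t 44.9 pos [ 0.4888 -0.2127  0.3065] ax 168.22 w 0.0856 F [-0.1 -0.3 -0.4]
 turn 1 x [-0.001 -0.    -0.019]  shift total [-0.221 -0.826  0.226] = 5 x [-0.0442 -0.1653  0.0452]
rod
 {'px': [93, 278], 'n': 4879, 'c': [501.5, -423.2], 'size': [24.9, 119.3], 'ang': 79.3, 'z': [134.0, 150.0, 152.0]}
shaft
 {'px': [114, 363], 'n': 322, 'c': [584.0, -439.0], 'size': [12.6, 42.9], 'ang': 70.5, 'z': [140.0, 143.0, 145.0]}
 {'px': [135, 462], 'n': 108, 'c': [708.7, -465.1], 'size': [6.8, 43.4], 'ang': 84.6, 'z': [142.0, 144.0, 145.0]}
lever
 {'px': [441, 393], 'n': 123, 'c': [706.7, -129.0], 'size': [9.3, 12.0], 'ang': 7.0, 'z': [118.0, 122.0, 125.0]}
screen
 {'px': [542, 346], 'n': 2365, 'c': [641.7, -48.8], 'size': [69.7, 89.4], 'ang': 4.7, 'z': [169.0, 174.0, 175.0]}
 {'px': [385, 385], 'n': 1702, 'c': [645.1, -183.2], 'size': [53.9, 82.2], 'ang': 4.6, 'z': [169.0, 174.0, 175.0]}
cab/front
 {'px': [590, 233], 'n': 2025, 'c': [636.3, 868.4], 'size': [271.1, 98.1], 'ang': 0.4, 'z': [81.0, 86.0, 91.0]}
 {'px': [448, 317], 'n': 8091, 'c': [801.4, 309.1], 'size': [292.6, 263.4], 'ang': 2.3, 'z': [82.0, 87.0, 92.0]}
```

View pics/w18.png

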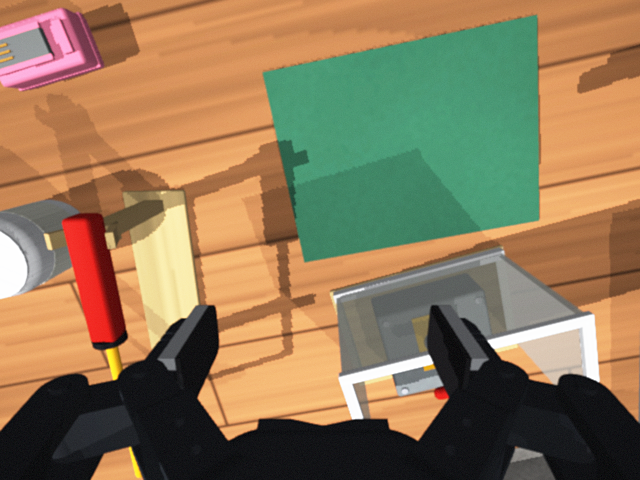

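The view shows the rod handle at (93,278) with the tin beside it, the empty mat, the screen top, and a bit of the red lever at (441,393). Now I take the rod.

Emit:
step_arm(
  plan=[
    [[0,0,0],[0,0,-0.025],-0.4],
    [[-0.05,-0.166,0.06],[0,0,0],-0.4],
    [[-0.05,-0.166,0.06],[0,0,0],-0.4],
    [[-0.05,-0.166,0.06],[0,0,0],-0.4],
    [[-0.05,-0.166,0.06],[0,0,0],-0.4],
    [[-0.05,-0.166,0.06],[0,0,0],-0.4],
    [[0,0,0],[0,0,0],-0.4],
    [[0,0,0],[0,0,0],-0.4],
    [[0,0,0],[0,0,0],-0.4],
  ],
)

```text
time_s: 45.9
eef_pos: [0.5133, -0.427, 0.2322]
eef_rot: [0.0, 0.091, 0.996, -0.0]
wrist_force: [-0.7, -0.0, 0.7]
gripper_width: 0.0598
gripper_force: 0.0
```

```bash
python3 - <<'E'
from h import *
im,W,c=look("wrist","w19");red,yel,S,V,z=seg(im,W)
X,Y=W[...,0],W[...,1]
print("rod",*blobs(red&(Y<-.3)&(z>.144),W,200),sep="\n ")
print("shaft",*blobs(yel&(Y<-.3)&(z>.13),W,100),sep="\n ")
print("tin",*blobs((abs(z-.105)<.006)&(Y<-.4),W,300),sep="\n ")
to([.5113,-.4256,.129],169.3,45)
E
```

```text
rod
 {'px': [323, 227], 'n': 6692, 'c': [501.5, -424.0], 'size': [23.4, 118.2], 'ang': 79.5, 'z': [149.0, 151.0, 152.0]}
shaft
 {'px': [322, 377], 'n': 1301, 'c': [578.8, -439.3], 'size': [10.1, 154.6], 'ang': 80.0, 'z': [140.0, 143.0, 145.0]}
tin
 {'px': [146, 207], 'n': 8780, 'c': [472.6, -551.4], 'size': [79.0, 78.7], 'ang': 69.4, 'z': [103.0, 104.0, 105.0]}
t 45.95 pos [ 0.5135 -0.4268  0.2329] ax 169.64 w 0.0601 F [ 0.4 -0.   0.4]
 turn 1 x [-0.001  0.002  0.008]  shift total [0.009 0.003 0.415] = 3 x [0.0032 0.001  0.1385]
```

Emit:
step_arm(
  plan=[
    [[0.009,0.003,0.12],[0,0,0.005],-0.4],
    [[0,0,0.12],[0,0,0],-0.4],
    [[0,0,0.1],[0,0,0],-0.4],
    [[0,0,0.05],[0,0,0],-0.4],
    [[0,0,0.025],[0,0,0],-0.4],
    [[0,0,0],[0,0,0],-0.4],
    [[0,0,0],[0,0,0],1],
    [[0,0,0],[0,0,0],1],
    [[0,0,0],[0,0,0],1],
    [[0,0,0],[0,0,0],1],
    [[0,0,0],[0,0,0],1],
    [[0,0,0],[0,0,0],1],
  ],
  grip_force=60,
)

```text
time_s: 47.15
eef_pos: [0.5116, -0.4273, 0.1297]
eef_rot: [0.001, 0.093, 0.996, -0.001]
wrist_force: [-0.3, -0.6, 5.8]
gripper_width: 0.0233
gripper_force: 59.6
```

```bash
python3 - <<'E'
from h import *
to([.5113,-.4256,.129],169.4,45)
E
```

```text
t 47.15 pos [ 0.5116 -0.4273  0.1297] ax 169.36 w 0.0233 F [-0.3 -0.6  5.8]
 turn 1 x [-0.002  0.003 -0.001]  shift total [0.003 0.006 0.003] = 1 x [0.0025 0.0063 0.0027]
```

Emit:
step_arm(
  plan=[
    [[0,0,-0.05],[0,0,0],1],
    [[0,0,-0.1],[0,0,0],1],
    [[0,0,-0.15],[0,0,0],1],
    [[0,0,-0.15],[0,0,0],1],
    [[0,0,-0.15],[0,0,0],1],
    [[0,0,-0.15],[0,0,0],1],
    [[0,0,-0.05],[0,0,0],1],
    [[0,0,0],[0,0,-0.1],1],
    [[0,0,0],[0,0,-0.14],1],
    [[0,0,0],[0,0,-0.1],1],
    [[0,0,0],[0,0,0],1],
  ],
)

```text
time_s: 48.25
eef_pos: [0.5104, -0.426, 0.3262]
eef_rot: [-0.001, -0.041, 0.999, 0.001]
wrist_force: [-0.5, 0.5, -0.5]
gripper_width: 0.0231
gripper_force: 58.7
```

Emit:
step_arm(
  plan=[
    [[-0.01,0.1,0],[0,0,0],1],
    [[-0.014,0.15,0],[0,0,0],1],
    [[-0.014,0.16,0],[0,0,0],1],
    [[-0.014,0.16,0],[0,0,0],1],
    [[-0.014,0.16,0],[0,0,0],1],
    [[-0.014,0.16,0],[0,0,0],1],
    [[-0.014,0.15,0],[0,0,0],1],
    [[-0.014,0.1,0],[0,0,0],1],
    [[0,0.069,0],[0,0,0],1],
    [[0,0,0],[0,0,0],1],
    [[0,0,0],[0,0,0],1],
    [[0,0,0],[0,0,0],1],
  ],
)

```text
time_s: 49.45
eef_pos: [0.5131, -0.124, 0.3276]
eef_rot: [-0.0, -0.04, 0.999, -0.0]
wrist_force: [-0.5, 0.3, -1.9]
gripper_width: 0.0231
gripper_force: 59.0
```

```bash
python3 - <<'E'
from h import *
to([.5137,-.1239,.195],184.7,45)
for n in("wrist","scene","side"):
    im,W,c=look(n,n+"20");red,yel,S,V,z=seg(im,W);X,Y=W[...,0],W[...,1];R0=(X>.45)&(X<.85)&(abs(Y+.11)<.2)
    print(n,"yellow",*blobs(yel&R0&(z>.15),W,30),sep="\n ")
    print(" red",*blobs(red&R0&(z>.1),W,20),sep="\n ")
    print(" screen",*blobs((abs(z-.175)<.005)&R0&(S<60)&(V>120),W,150),sep="\n ")
im=cv2.imread("pics/scene20.png");a=cv2.resize(im[200:380,200:400],(600,540),interpolation=cv2.INTER_CUBIC)
cv2.imwrite("pics/c20.png",a)
E
```

```text
t 49.45 pos [ 0.5131 -0.124   0.3276] ax -175.43 w 0.0231 F [-0.5  0.3 -1.9]
 turn 1 x [-0.    -0.001 -0.003]  shift total [-0.002  0.     0.53 ] = 3 x [-8.000e-04  1.000e-04  1.768e-01]
wrist
 yellow
 red
 {'px': [322, 297], 'n': 16615, 'c': [498.3, -124.3], 'size': [98.8, 23.9], 'ang': 4.6, 'z': [347.0, 349.0, 350.0]}
 screen
 {'px': [226, 337], 'n': 624, 'c': [628.7, -201.9], 'size': [17.3, 47.7], 'ang': 5.6, 'z': [171.0, 174.0, 175.0]}
 {'px': [417, 341], 'n': 599, 'c': [618.7, -28.3], 'size': [26.4, 44.3], 'ang': 5.0, 'z': [171.0, 174.0, 175.0]}
scene
 yellow
 {'px': [288, 254], 'n': 190, 'c': [654.8, -113.0], 'size': [168.3, 9.2], 'ang': 4.9, 'z': [337.0, 341.0, 344.0]}
 red
 {'px': [268, 110], 'n': 1580, 'c': [496.9, -106.7], 'size': [100.2, 140.3], 'ang': 68.0, 'z': [656.0, 688.0, 699.0]}
 {'px': [239, 112], 'n': 188, 'c': [495.1, -169.5], 'size': [14.5, 98.5], 'ang': 68.2, 'z': [664.0, 696.0, 700.0]}
 {'px': [232, 127], 'n': 28, 'c': [529.8, -189.3], 'size': [5.1, 15.8], 'ang': 73.8, 'z': [655.0, 670.0, 683.0]}
 {'px': [262, 160], 'n': 402, 'c': [541.2, -141.5], 'size': [58.
[... 414 characters left out ...]
 297], 'n': 277, 'c': [680.4, -160.0], 'size': [126.1, 125.2], 'ang': 4.6, 'z': [171.0, 174.0, 178.0]}
side
 yellow
 {'px': [378, 200], 'n': 236, 'c': [650.9, -116.6], 'size': [168.0, 16.4], 'ang': 3.6, 'z': [249.0, 340.0, 345.0]}
 red
 {'px': [346, 205], 'n': 66, 'c': [538.3, -146.5], 'size': [66.8, 22.9], 'ang': 56.8, 'z': [332.0, 342.0, 385.0]}
 {'px': [322, 211], 'n': 222, 'c': [481.5, -130.1], 'size': [65.2, 28.4], 'ang': 7.5, 'z': [332.0, 348.0, 353.0]}
 {'px': [390, 248], 'n': 44, 'c': [705.9, -112.7], 'size': [11.7, 57.2], 'ang': 2.8, 'z': [119.0, 123.0, 129.0]}
 screen
 {'px': [383, 239], 'n': 440, 'c': [675.7, -113.2], 'size': [128.6, 228.7], 'ang': 4.6, 'z': [171.0, 175.0, 179.0]}
```

View pics/c20.png

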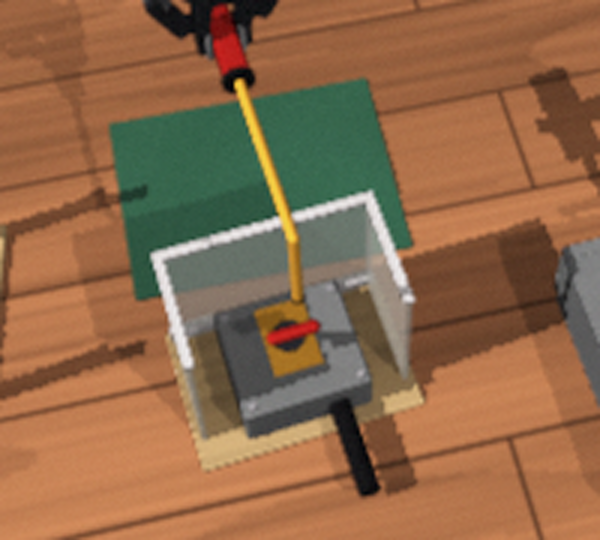

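The scene crop shows the hook above the isolator, with the bend at about (295,235) and the tip still above the screen. The lever bar is at (293,333) in the crop. Now I lower it behind the bar.

Emit:
step_arm(
  plan=[
    [[0,0,0.06],[0,0,0],1],
    [[0,0,0.1],[0,0,0],1],
    [[0,0,0.1],[0,0,0],1],
    [[0,0,0.1],[0,0,0],1],
    [[0,0,0.1],[0,0,0],1],
    [[0,0,0.06],[0,0,0],1],
    [[0,0,0.04],[0,0,0],1],
    [[0,0,0],[0,0,0],1],
    [[0,0,0],[0,0,0],1],
  ],
)

```text
time_s: 50.5
eef_pos: [0.5137, -0.1232, 0.1886]
eef_rot: [0.0, -0.041, 0.999, -0.0]
wrist_force: [0.2, 0.0, -0.6]
gripper_width: 0.0233
gripper_force: 59.0
```

```bash
python3 - <<'E'
from h import *
to([.5137,-.1239,.187],184.7,45)
for n in("scene","side"):
    im,W,c=look(n,n+"21");red,yel,S,V,z=seg(im,W);X,Y=W[...,0],W[...,1];R0=(X>.45)&(X<.85)&(abs(Y+.11)<.2)
    print(n,"shaft",*blobs(yel&R0&(z>.185)&(z<.25),W,30),sep="\n ")
    print(" hook",*blobs(yel&R0&(z>.08)&(z<.185)&(X>.70),W,10),sep="\n ")
    print(" lever",*blobs(red&R0&(z>.1)&(z<.14),W,20),sep="\n ")
E
```

```text
t 50.5 pos [ 0.5137 -0.1232  0.1886] ax -175.34 w 0.0233 F [ 0.2  0.  -0.6]
 turn 1 x [-0.001  0.001 -0.001]  shift total [ 0.    -0.003  0.006] = 1 x [ 0.0002 -0.0027  0.0063]
scene
 shaft
 {'px': [292, 281], 'n': 153, 'c': [653.8, -112.4], 'size': [172.1, 9.3], 'ang': 4.8, 'z': [198.0, 202.0, 206.0]}
 hook
 lever
 {'px': [294, 311], 'n': 38, 'c': [712.2, -121.6], 'size': [14.0, 27.0], 'ang': 9.0, 'z': [115.0, 123.0, 127.0]}
side
 shaft
 {'px': [376, 232], 'n': 150, 'c': [651.3, -115.5], 'size': [173.0, 18.4], 'ang': 6.2, 'z': [196.0, 203.0, 207.0]}
 hook
 {'px': [397, 240], 'n': 63, 'c': [731.0, -108.9], 'size': [10.3, 9.9], 'ang': 42.1, 'z': [105.0, 143.0, 178.0]}
 lever
 {'px': [390, 248], 'n': 44, 'c': [705.6, -114.0], 'size': [11.4, 49.5], 'ang': 7.3, 'z': [120.0, 124.0, 127.0]}
```

Emit:
step_arm(
  plan=[
    [[0.02,0,0],[0,0,0],1],
    [[0.02,0,0],[0,0,0],1],
    [[0.02,0,0],[0,0,0],1],
    [[0.02,0,0],[0,0,0],1],
    [[0.02,0,0],[0,0,0],1],
    [[0.02,0,0],[0,0,0],1],
    [[0.02,0,0],[0,0,0],1],
    [[0.02,0,0],[0,0,0],1],
    [[0.02,0,0],[0,0,0],1],
    [[0.02,0,0],[0,0,0],1],
    [[0.02,0,0],[0,0,0],1],
    [[0,0,0],[0,0,0],1],
  ],
)

```text
time_s: 51.8
eef_pos: [0.4581, -0.1273, 0.188]
eef_rot: [0.0, -0.041, 0.999, 0.0]
wrist_force: [1.0, 0.7, 2.0]
gripper_width: 0.023
gripper_force: 59.4
```

Emit:
step_arm(
  plan=[
    [[0.02,0,0],[0,0,0],1],
    [[0.02,0,0],[0,0,0],1],
    [[0,0,0],[0,0,0],1],
    [[0,0,0],[0,0,0],1],
  ],
)

```text
time_s: 52.2
eef_pos: [0.4479, -0.1276, 0.1878]
eef_rot: [-0.001, -0.041, 0.999, 0.001]
wrist_force: [-0.9, 4.4, 2.3]
gripper_width: 0.0229
gripper_force: 62.4
```

```bash
cat > l.py <<'E'
from h import *
import sys
to([.5137,-.1239,.187],184.7,45)
for n in("scene","side"):
    im,W,c=look(n,n+sys.argv[1]);red,yel,S,V,z=seg(im,W);X,Y=W[...,0],W[...,1];R0=(X>.45)&(X<.85)&(abs(Y+.11)<.2)
    print(n,"shaft",*blobs(yel&R0&(z>.185)&(z<.25),W,30),sep="\n ")
    print(" hook",*blobs(yel&R0&(z>.08)&(z<.185)&(X>.63),W,10),sep="\n ")
    print(" lever",*blobs(red&R0&(z>.1)&(z<.14),W,8),sep="\n ")
E
python3 l.py 22
```

```text
t 52.2 pos [ 0.4479 -0.1276  0.1878] ax -175.28 w 0.0229 F [-0.9  4.4  2.3]
 turn 1 x [ 0.002 -0.002  0.001]  shift total [-0.264 -0.007  0.003] = 2 x [-0.1318 -0.0035  0.0015]
scene
 shaft
 {'px': [287, 262], 'n': 150, 'c': [588.9, -113.6], 'size': [168.8, 9.5], 'ang': 6.1, 'z': [199.0, 204.0, 209.0]}
 hook
 lever
 {'px': [289, 297], 'n': 42, 'c': [661.6, -124.6], 'size': [10.2, 29.6], 'ang': 3.5, 'z': [114.0, 120.0, 126.0]}
side
 shaft
 {'px': [356, 238], 'n': 150, 'c': [585.6, -116.2], 'size': [171.4, 15.2], 'ang': 6.9, 'z': [198.0, 205.0, 209.0]}
 hook
 {'px': [378, 243], 'n': 45, 'c': [666.3, -109.5], 'size': [12.6, 7.9], 'ang': 54.9, 'z': [124.0, 153.0, 182.0]}
 lever
```

Emit:
step_arm(
  plan=[
    [[0.012,0,0],[0,0,0],1],
    [[0,0,0],[0,0,0],1],
    [[0,0,0],[0,0,0],1],
  ],
)

```text
time_s: 52.6
eef_pos: [0.4467, -0.1279, 0.1879]
eef_rot: [0.002, -0.041, 0.999, 0.0]
wrist_force: [6.9, 4.8, -2.3]
gripper_width: 0.0232
gripper_force: 62.6
```

Emit:
step_arm(
  plan=[
    [[0.012,0,0],[0,0,0],1],
    [[0,0,0],[0,0,0],1],
    [[0,0,0],[0,0,0],1],
  ],
)

```text
time_s: 52.9
eef_pos: [0.4465, -0.128, 0.1883]
eef_rot: [0.005, -0.041, 0.999, 0.0]
wrist_force: [21.1, 6.2, -8.9]
gripper_width: 0.0231
gripper_force: 61.7
```

```bash
python3 l.py 23
```

```text
t 52.9 pos [ 0.4465 -0.128   0.1883] ax -175.31 w 0.0231 F [21.1  6.2 -8.9]
 turn 1 x [ 0.     0.013 -0.   ]  shift total [-0.269 -0.006  0.005] = 2 x [-0.1346 -0.0029  0.0026]
scene
 shaft
 {'px': [286, 262], 'n': 155, 'c': [585.9, -113.9], 'size': [172.8, 9.6], 'ang': 6.1, 'z': [199.0, 205.0, 209.0]}
 hook
 lever
 {'px': [289, 297], 'n': 39, 'c': [662.5, -124.8], 'size': [10.6, 28.8], 'ang': 7.9, 'z': [115.0, 122.0, 126.0]}
side
 shaft
 {'px': [355, 238], 'n': 156, 'c': [583.2, -116.3], 'size': [169.9, 17.6], 'ang': 7.8, 'z': [197.0, 205.0, 209.0]}
 hook
 {'px': [378, 243], 'n': 40, 'c': [665.2, -108.3], 'size': [7.4, 8.5], 'ang': 44.1, 'z': [128.0, 158.0, 181.0]}
 lever
```

The lever met its stop (TCP stalled, 21 N). Now I back the hook off and lift clear.

Emit:
step_arm(
  plan=[
    [[-0.03,0,0],[0,0,0],1],
    [[-0.04,0,0],[0,0,0],1],
    [[-0.06,0,0],[0,0,0],1],
    [[-0.06,0,0],[0,0,0],1],
    [[0,0,0],[0,0,0],1],
    [[0,0,-0.06],[0,0,0],1],
    [[0,0,-0.1],[0,0,0],1],
    [[0,0,-0.12],[0,0,0],1],
    [[0,0,-0.12],[0,0,0],1],
    [[0,0,-0.12],[0,0,0],1],
    [[0,0,-0.06],[0,0,0],1],
    [[0,0,0],[0,0,0],1],
  ],
)

```text
time_s: 54.2
eef_pos: [0.4905, -0.1257, 0.3361]
eef_rot: [0.002, -0.04, 0.999, -0.001]
wrist_force: [1.1, -0.7, -1.3]
gripper_width: 0.023
gripper_force: 59.4
```

```bash
python3 - <<'E'
from h import *
to([.5116,-.4273,.327],169.4,45)
for n in("wrist","scene","side"):
    im,W,c=look(n,n+"24");red,yel,S,V,z=seg(im,W);X,Y=W[...,0],W[...,1];R0=(X>.4)&(X<.85)&(abs(Y+.11)<.2)
    for t,m in (("shaft",yel&R0&(z>.3)),("hook",yel&R0&(z<.3)&(z>.2)),("handle",red&R0&(z>.3)&(z<.38)),("lever",red&R0&(z>.1)&(z<.14))):
        print(n,t,*blobs(m,W,10),sep="\n ")
        if t in("shaft","handle") and m.sum()>60:
            q=W[m];q=q[~np.isnan(q[:,0])];q=q-q.mean(0);v=np.linalg.svd(q,full_matrices=False)[2][0];v*=np.sign(v[0]);print("   dir yaw/pitch",np.round(np.degrees([np.arctan2(v[1],v[0]),np.arcsin(v[2])]),2))
im=cv2.imread("pics/scene24.png");cv2.imwrite("pics/c24.png",cv2.resize(im[200:380,200:400],(600,540),interpolation=cv2.INTER_CUBIC))
E
```

```text
t 54.2 pos [ 0.4905 -0.1257  0.3361] ax -175.38 w 0.023 F [ 1.1 -0.7 -1.3]
 turn 2 x [-0.002  0.003  0.169]  shift total [-0.305 -1.17   0.036] = 7 x [-0.0436 -0.1672  0.0052]
wrist
 shaft
wrist
 hook
wrist
 handle
 {'px': [321, 287], 'n': 18125, 'c': [472.9, -126.2], 'size': [104.0, 23.9], 'ang': 5.2, 'z': [355.0, 357.0, 358.0]}
   dir yaw/pitch [5.21 1.01]
wrist
 lever
scene
 shaft
 {'px': [287, 249], 'n': 197, 'c': [630.8, -113.0], 'size': [174.2, 9.1], 'ang': 5.4, 'z': [343.0, 349.0, 353.0]}
   dir yaw/pitch [ 5.47 -1.88]
scene
 hook
 {'px': [297, 285], 'n': 10, 'c': [714.5, -107.7], 'size': [3.8, 1.9], 'ang': 30.3, 'z': [253.0, 271.0, 292.0]}
scene
 handle
 {'px': [274, 205], 'n': 178, 'c': [503.6, -124.8], 'size': [80.1, 23.8], 'ang': 5.0, 'z': [350.0, 355.0, 359.0]}
   dir yaw/pitch [0.66 0.35]
scene
 lever
 {'px': [292, 296], 'n': 67, 'c': [660.8, -114.8], 'size': [10.5, 49.4], 'ang': 4.1, 'z': [114.0, 122.0, 127.0]}
side
 shaft
 {'px': [370, 193], 'n': 183, 'c': [625.9, -116.3], 'size': [167.7, 17.0], 'ang': 6.6, 'z': [314.0, 347.0, 351.0]}
   dir yaw/pitch [ 5.26 -6.19]
side
 hook
 {'px': [393, 207], 'n': 41, 'c': [706.3, -109.2], 'size': [12.8, 6.8], 'ang': 53.0, 'z': [245.0, 271.0, 297.0]}
side
 handle
 {'px': [338, 206], 'n': 65, 'c': [514.3, -143.0], 'size': [62.2, 21.4], 'ang': 48.4, 'z': [336.0, 346.0, 373.0]}
 {'px': [313, 212], 'n': 253, 'c': [455.1, -130.7], 'size': [71.6, 29.1], 'ang': 7.6, 'z': [337.0, 352.0, 357.0]}
   dir yaw/pitch [ 1.5  -0.75]
side
 lever
```

View pics/c24.png

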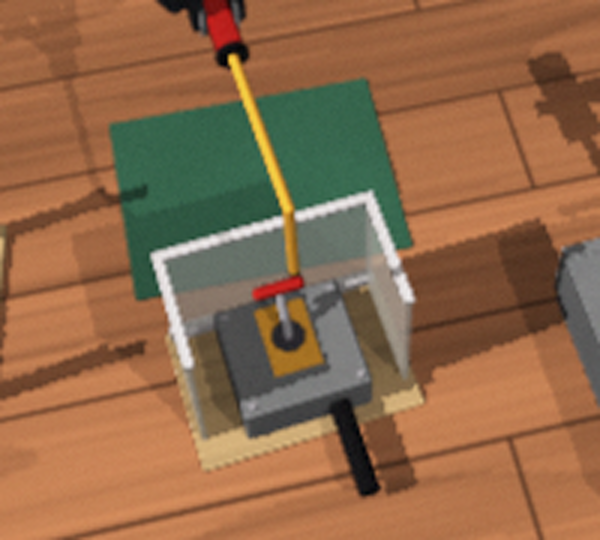

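The crop shows the lever bar now at (278,289), leaning towards the robot. Measured travel is about 50 mm, as expected. Next I carry the rod back above its rest.

Emit:
step_arm(
  plan=[
    [[0,0,0],[0,0,0.1],1],
    [[0,0,0],[0,0,0.138],1],
    [[0,0,0],[0,0,0.1],1],
    [[-0.03,-0.12,0],[0,0,0],1],
    [[-0.04,-0.16,0],[0,0,0],1],
    [[-0.04,-0.16,0],[0,0,0],1],
    [[-0.04,-0.16,0],[0,0,0],1],
    [[-0.04,-0.16,0],[0,0,0],1],
    [[-0.04,-0.16,0],[0,0,0],1],
    [[-0.04,-0.14,0],[0,0,0],1],
    [[-0.035,-0.11,0],[0,0,0],1],
    [[0,0,0],[0,0,0],1],
  ],
)

```text
time_s: 55.55
eef_pos: [0.5097, -0.4293, 0.3287]
eef_rot: [-0.002, 0.094, 0.996, 0.001]
wrist_force: [-0.6, 0.4, -1.5]
gripper_width: 0.0232
gripper_force: 59.4
```

Emit:
step_arm(
  plan=[
    [[0,0,0.1],[0,0,0],1],
    [[0,0,0.1],[0,0,0],1],
    [[0,0,0.1],[0,0,0],1],
    [[0,0,0.1],[0,0,0],1],
    [[0,0,0],[0,0,0],1],
    [[0,0,0],[0,0,0],1],
    [[0,0,0],[0,0,0],1],
  ],
)

```text
time_s: 56.25
eef_pos: [0.5118, -0.4265, 0.2345]
eef_rot: [0.001, 0.092, 0.996, -0.001]
wrist_force: [0.3, -0.7, -1.4]
gripper_width: 0.0231
gripper_force: 59.4
```

```bash
python3 - <<'E'
from h import *
to([.5116,-.4273,.1297],169.4,45)
def d(m,W):
    q=W[m];q=q[~np.isnan(q[:,0])];q=q-np.median(q,0);v=np.linalg.svd(q,full_matrices=False)[2][0];v*=np.sign(v[0]);return np.round(np.degrees([np.arctan2(v[1],v[0]),np.arcsin(v[2])]),2)
for n in("wrist","scene","side"):
    im,W,c=look(n,n+"25");red,yel,S,V,z=seg(im,W);X,Y=W[...,0],W[...,1];R0=(X>.4)&(X<.85)&(abs(Y+.44)<.08)
    for t,m in (("shaft",yel&R0&(z>.2)),("hook",yel&R0&(z<.2)&(z>.1)),("handle",red&R0&(z>.24)&(z<.3))):
        print(n,t,*blobs(m,W,30),sep="\n ")
        if m.sum()>60:print("  dir",d(m,W))
    if n!="wrist":
        d0=np.load(f"pics/{n}0.npy");i0=cv2.imread(f"pics/{n}0.png");W0=cloud(d0,c);red,yel,S,V,z=seg(i0,W0);R1=(W0[...,0]>.4)&(W0[...,0]<.85)&(abs(W0[...,1]+.44)<.08)
        for t,m in (("shaft0",yel&R1&(z>.12)),("hook0",yel&R1&(z<.12)),("handle0",red&R1&(z>.12))): print(n,t,*blobs(m,W0,15),d(m,W0),sep="\n ")
E
```

```text
t 56.25 pos [ 0.5118 -0.4265  0.2345] ax 169.48 w 0.0231 F [ 0.3 -0.7 -1.4]
 turn 1 x [-0.001  0.002  0.002]  shift total [ 0.    -0.003  0.419] = 3 x [ 0.     -0.0011  0.1397]
wrist
 shaft
wrist
 hook
wrist
 handle
 {'px': [321, 287], 'n': 18089, 'c': [494.4, -422.5], 'size': [23.9, 104.1], 'ang': 80.3, 'z': [253.0, 255.0, 256.0]}
  dir [-9.81  0.88]
scene
 shaft
 {'px': [163, 297], 'n': 166, 'c': [650.9, -450.9], 'size': [9.1, 170.5], 'ang': 80.1, 'z': [247.0, 251.0, 255.0]}
  dir [-9.87  0.94]
scene
 hook
scene
 handle
 {'px': [167, 255], 'n': 153, 'c': [529.6, -430.0], 'size': [25.1, 67.8], 'ang': 81.7, 'z': [250.0, 256.0, 260.0]}
  dir [-3.24 -0.16]
scene
 shaft0
 {'px': [172, 315], 'n': 141, 'c': [650.3, -452.0], 'size': [10.3, 168.6], 'ang': 79.5, 'z': [140.0, 144.0, 148.0]}
 [-10.45   0.15]
scene
 hook0
 [0. 0.]
scene
 handle0
 {'px': [178, 268], 'n': 290, 'c': [505.1, -424.3], 'size': [24.9, 117.2], 'ang': 80.0, 'z': [144.0, 151.0, 156.0]}
 [-10.65   1.09]
side
 shaft
 {'px': [444, 298], 'n': 312, 'c': [647.6, -454.5], 'size': [15.8, 171.4], 'ang': 81.9, 'z': [215.0, 250.0, 254.0]}
  dir [-9.96 -5.69]
side
 hook
 {'px': [470, 313], 'n': 57, 'c': [726.7, -469.3], 'size': [9.8, 8.5], 'ang': 55.0, 'z': [148.0, 174.0, 198.0]}
side
 handle
 {'px': [403, 306], 'n': 68, 'c': [538.6, -452.8], 'size': [71.3, 19.1], 'ang': 46.1, 'z': [242.0, 255.0, 282.0]}
 {'px': [373, 311], 'n': 311, 'c': [475.7, -423.4], 'size': [27.1, 66.8], 'ang': 82.0, 'z': [242.0, 256.0, 260.0]}
  dir [-11.91   1.02]
side
 shaft0
 {'px': [439, 328], 'n': 242, 'c': [648.7, -452.8], 'size': [19.0, 173.1], 'ang': 79.8, 'z': [135.0, 144.0, 148.0]}
 [-10.44  -2.08]
side
 hook0
 {'px': [465, 339], 'n': 78, 'c': [725.9, -470.1], 'size': [10.0, 7.7], 'ang': 83.4, 'z': [44.0, 82.0, 117.0]}
 [ 50.61 -37.68]
side
 handle0
 {'px': [382, 339], 'n': 552, 'c': [501.2, -427.0], 'size': [29.9, 118.4], 'ang': 80.7, 'z': [137.0, 151.0, 155.0]}
 [-11.05  -0.27]
```

Emit:
step_arm(
  plan=[
    [[0,-0.002,0.06],[0,0,0.013],1],
    [[0,0,0.08],[0,0,0],1],
    [[0,0,0.08],[0,0,0],1],
    [[0,0,0.06],[0,0,0],1],
    [[0,0,0.04],[0,0,0],1],
    [[0,0,0.03],[0,0,0],1],
    [[0,0,0.02],[0,0,0],1],
    [[0,0,0.02],[0,0,0],1],
    [[0,0,0.015],[0,0,0],1],
    [[0,0,0],[0,0,0],1],
    [[0,0,0],[0,0,0],1],
  ],
)

```text
time_s: 57.5
eef_pos: [0.5113, -0.427, 0.1319]
eef_rot: [0.0, 0.097, 0.995, -0.0]
wrist_force: [0.3, 0.7, -1.3]
gripper_width: 0.0232
gripper_force: 59.4
```

```bash
python3 - <<'E'
from h import *
to([.5116,-.4273,.1297],169.4,45)
for n in("scene","side"):
    im,W,c=look(n,n+"26");red,yel,S,V,z=seg(im,W);X,Y=W[...,0],W[...,1];R0=(X>.4)&(X<.85)&(abs(Y+.44)<.08)
    print(n,*blobs(yel&R0&(z>.12),W,30),*blobs(yel&R0&(z<.12)&(z>.02),W,20),sep="\n ")
E
```

```text
t 57.5 pos [ 0.5113 -0.427   0.1319] ax 168.87 w 0.0232 F [ 0.3  0.7 -1.3]
 turn 1 x [-0.     0.    -0.012]  shift total [-0.002 -0.001  0.009] = 1 x [-0.0015 -0.0009  0.009 ]
scene
 {'px': [172, 314], 'n': 150, 'c': [650.5, -453.3], 'size': [9.7, 171.7], 'ang': 79.2, 'z': [143.0, 148.0, 152.0]}
side
 {'px': [439, 327], 'n': 255, 'c': [647.8, -454.6], 'size': [18.1, 171.6], 'ang': 80.8, 'z': [135.0, 147.0, 152.0]}
 {'px': [465, 338], 'n': 72, 'c': [725.8, -470.5], 'size': [9.6, 9.2], 'ang': 34.0, 'z': [47.0, 83.0, 116.0]}
```

Aligned over the cradles, no contact yet. Lower the last 2–3 mm, then release.

Emit:
step_arm(
  plan=[
    [[0,0,0.008],[0,0,-0.004],1],
    [[0,0,0],[0,0,0],1],
    [[0,0,0],[0,0,0],0.2],
    [[0,0,0],[0,0,0],0],
    [[0,0,0],[0,0,0],-0.4],
    [[0,0,0],[0,0,0],-0.4],
    [[0,0,-0.06],[0,0,0],-0.4],
    [[0,0,-0.15],[0,0,0],-0.4],
    [[0,0,-0.18],[0,0,0],-0.4],
    [[0.05,0.1,-0.18],[0,0,0],-0.4],
    [[0.1,0.1,-0.1],[0,0,0],-0.4],
    [[0,0,0],[0,0,0],-0.4],
  ],
)

```text
time_s: 58.8
eef_pos: [0.485, -0.3713, 0.3025]
eef_rot: [0.004, 0.095, 0.995, -0.003]
wrist_force: [0.9, -0.0, 0.3]
gripper_width: 0.0596
gripper_force: 0.0
```

```bash
python3 - <<'E'
from h import *
to([.5116,-.4273,.1297],169.4,45)
for n in("scene","side"):
    im,W,c=look(n,n+"27");red,yel,S,V,z=seg(im,W);X,Y=W[...,0],W[...,1];R0=(X>.4)&(X<.85)&(abs(Y+.44)<.08)
    print(n,*blobs(yel&R0&(z>.12),W,30),*blobs(yel&R0&(z<.12)&(z>.02),W,20),*blobs(red&R0&(z>.12)&(z<.2),W,30),sep="\n ")
    R0=(X>.45)&(X<.85)&(abs(Y+.11)<.2);print(" lever",*blobs(red&R0&(z>.1)&(z<.14),W,8))
    if n=="scene":print(" cab",*blobs((abs(z-.086)<.008)&(Y>.15)&(Y<.5)&(X>.5),W,300)); print(" handle",*blobs((abs(z-.06)<.01)&(Y>.2)&(Y<.4)&(X>.59)&(X<.65),W,30))
cv2.imwrite("pics/c27.png",cv2.resize(cv2.imread("pics/side27.png")[140:440,220:560],(680,600),interpolation=cv2.INTER_CUBIC))
E
```

```text
t 58.8 pos [ 0.485  -0.3713  0.3025] ax 169.13 w 0.0596 F [ 0.9 -0.   0.3]
 turn 1 x [-0.007  0.011 -0.006]  shift total [-0.146 -0.201  0.691] = 5 x [-0.0291 -0.0401  0.1382]
scene
 {'px': [172, 315], 'n': 145, 'c': [650.3, -452.1], 'size': [9.2, 172.0], 'ang': 79.6, 'z': [140.0, 144.0, 148.0]}
 {'px': [178, 267], 'n': 305, 'c': [504.0, -424.6], 'size': [27.2, 119.3], 'ang': 80.8, 'z': [140.0, 151.0, 155.0]}
 lever {'px': [292, 296], 'n': 66, 'c': [659.6, -114.1], 'size': [13.1, 50.2], 'ang': 5.8, 'z': [114.0, 122.0, 126.0]}
 cab {'px': [448, 317], 'n': 8091, 'c': [800.8, 309.0], 'size': [292.8, 262.9], 'ang': 2.3, 'z': [82.0, 87.0, 92.0]}
 handle {'px': [420, 269], 'n': 167, 'c': [629.6, 301.8], 'size': [29.2, 128.9], 'ang': 2.3, 'z': [56.0, 61.0, 65.0]}
side
 {'px': [438, 328], 'n': 247, 'c': [648.0, -452.3], 'size': [18.1, 171.3], 'ang': 81.6, 'z': [136.0, 144.0, 148.0]}
 {'px': [464, 338], 'n': 76, 'c': [726.9, -468.1], 'size': [12.6, 8.6], 'ang': 48.3, 'z': [44.0, 80.0, 115.0]}
 {'px': [382, 339], 'n': 548, 'c': [501.9, -425.3], 'size': [34.6, 118.7], 'ang': 77.6, 'z': [136.0, 151.0, 155.0]}
 lever
```

View pics/c27.png

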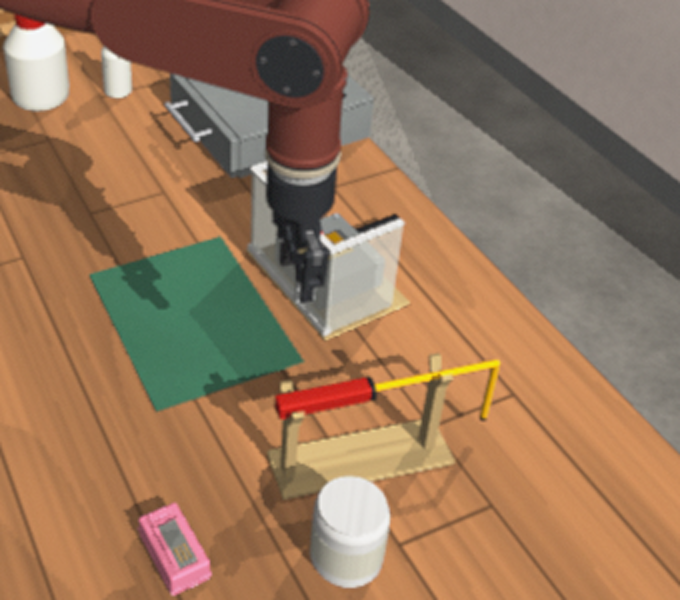

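The rod is seated where it started, to within 1 mm. The lever is over, the drawer is shut and the gripper is clear of everything, so I hand in.

```bash
python3 -c "
from bench import *
print(close_job())"
```

```text
the job is handed in; nothing more can be done
None
```

The job is handed in at about 59 s: four packs are seated in the drawer, the drawer is pushed shut to its stop, the isolator lever was pulled over to its stop with the rod, the rod is back in both cradles, and I left the tin, sprayer and glue alone; the hand-in returned no verdict.

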